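Close and lock the fill cover of a toner hopper

ROBOT

A 7-joint arm with a two-finger parallel gripper is mounted at the origin on the work surface. World frame = base frame: x ahead of the robot, y to its left, z up, the work surface at z = 0. Lengths are in m, angles in rad, forces in N, time in s.
With the tool pointing down it reaches from about 0.425 to 0.875 m from the base axis. Payload 9.9 kg.
Tool frame: the origin (TCP) lies at the centre of the arm's flange, where the gripper is bolted on; the fingertips stand 173 mm ahead of it and the grasp point (between the pads) lies 155 mm ahead of it; z points along the fingers, y is the line along which they close (so a half turn about z gives the same grasp; the last joint's range is limited). The gripper opens to 85 mm and grips with 20 to 120 N. Pads are 22 mm wide; open, the fingers measure 114 mm over their backs; the gripper's body (76 mm by 85 mm) begins 54 mm behind the grasp point. The pads swing forward as they close: fully open they stand 13 mm farther back than shut.
Start: joints at [-1.251, 0.576, 0.025, 1.437, -0.015, 1.129, -0.057], TCP at [0.265, 0.621, 0.405] pointing down, gripper open.
Joint ranges: [-2.76, 2.76], [-0.34, 2.15], [-1.52, 1.57], [0.19, 2.46], [-1.09, 4.23], [0.17, 1.99], [-2.82, 2.82]. Speed limits (rad/s): [2.22, 2.22, 3.01, 3.01, 3.14, 3.14, 3.14].

INTERFACE

Orientations are given as a 3x3 rotation matrix whose columns are the frame's x, y, z axes.
In Python, from bench import r, get_image, spotter gives the robot as it stands.
- The arm moves only by the tool jog_arm, never from a script. Its argument "rows" is a list of rows, each an object with "travel": the shift along the tool's x, y, z in cm, a list of three; "twist": the turn about the tool's z in degrees. In form: [{"travel": [x, y, z], "twist": twist}, ...]. A call has 1 to 10 rows; each row is the pose to reach, as a shift and turn from the pose commanded when the call began, along the tool's axes at that moment; what a row does not reach only later rows make up. A row lasts 1/10 s, in which the tool goes at most 50 mm and 8.59 degrees, less where a joint would pass 70% of its speed; a pose out of reach is approached as far as the arm can. A call with a gripper value outside its range is refused whole. "gripper" is the opening, from 0 (shut) to 1 (fully open), set as the call begins (left out, the last holds). The fingers move at their own pace and stop on an object; the grip force is fixed at half the most. Time passes only in rows, so rows that repeat a pose let the fingers close. It gives the time, the measured TCP pose, the force, the opening and the grip force at its end, in the units of the state.
- r.observe(): the state, without advancing time (a new reading comes with each control period).
- get_image(name): name is "scene" or "top" or "wrist"; returns a dict with "color" (384x512x3 uint8, red, green, blue), "camera_matrix" (3x3 intrinsics, pixels), "R" (3x3) and "t" (3): a world point X has camera coordinates R X + t. Camera axes: x right, y down, z forward; pixel columns grow to the right and rows downward; lengths in m; the calibration is good to about 2 mm. A picture is of the moment at which its call begins. There is no depth.
- r.hand_in(): hands the job in; it is judged then, once.
Trained networks look in the newest picture that a camera, given by its name, has taken for a name from the list of things; names that differ only in an ending like _2 or _b are one class to them, and where a whole thing is asked for, a point or a joint stands for the part that bears it (a point fixed in the world has none). Each returns a list of dicts, best first, with "p" (0 to 1); they miss things now and then, are a little off and sometimes report something else, mostly with a low value. They report only what shows in the picture. A call takes as long as a camera call.
- spotter.outline_of(label, camera): "region" (384x512 bool, what is visible of it).
- spotter.landmark_of(label, camera): "at" ([x, y, z] in m, in world coordinates, good to about 4 mm: a listed point, or the origin of a listed thing).
The state is a dict: "clock": time; "qpos": joint angles; "dq": joint speeds; "effort": joint torques, N m; "tcp_pos": TCP position; "eef_rot": TCP orientation; "ft_force": force on the tool from outside, world axes, zero at the start; "wrist_torque": the same for the moment, N m; "finger_gap": finger opening in m; "gripper_force": force on a finger pad.
Only numpy, scipy, OpenCV 4.12 (cv2) and the standard library are available. Lean on these libraries where they do the work, as an engineer would, in place of code of your own. Each camera call takes 0.05 s, during which the arm holds its last target. There are 200 camera calls.

TASK

Slide the white cover flat along the deck of the grey toner hopper, without lifting it, until it lies square over the fill opening and up against the orange stop strip. Then, using the red panel key, turn both slotted captive screws clockwise until they stop, so that their yellow tongues hold the cover down, and put the key back upright in its stand. Leave the other things on the bench where they are.

Things in the scene. Friction and masses are not known exactly. Their poses are not given: they have to be found in the camera images.
- hopper: Sizes in mm. Fixed grey box 150 (x) x 320 (y) x 70 high; black end cheeks reach y +-162. Origin: centre of underside, z up. Its flat top is the deck, 70 above. Orange-rimmed dark fill opening 56 x 64 on the deck at x 0, y -45. Orange stop strip (90 long in x, 8 high), near face at y -90.5. Captive screws at y -45, x -58 (a) and +58 (b), give or take 4.
- fill_home (a point): Point on the deck at the centre of the fill opening, axes as the hopper's. The cover is home when its origin lies here and its y axis is along the hopper's (its edge then meets the stop strip).
- cover: Loose white cover plate 80 (x) x 90 (y) x 6 mm, 0.16 kg, lying on the deck at the hopper's +y end, with a blue grip rib on its middle: 10 mm thick (x), 44 mm long (y), rising from 6 to 32 mm above the underside. Origin: centre of the underside, z up. It slides towards the hopper's -y.
- screw_a (a joint): Turn of screw a, rad: clockwise from above, starts at 0 to 0.3, tight at its stop at 2.0. Head: disc 23 mm across; two brass lugs form a slot 5.5 mm wide, 7 mm deep, 19 mm long, open-ended; lug tops 22 mm above the deck. Slot and yellow tongue (28 mm long, 8-12 mm above the deck) point along hopper +x when tight, 2.0 - value rad anticlockwise of it before.
- screw_b (a joint): Turn of screw b, the same as screw a, but slot and tongue point along the hopper's -x when tight (from above, 2.0 - value rad anticlockwise of -x before).
- seat_a (a point): In mm: nominal place of screw a's axis (hopper x -58), fixed on the hopper, 15 above the deck, at the height of the slot's floor. The screw itself floats in an elongated hole: its true axis lies up to 4 either way along the hopper's x from here, different for each screw; this is not reported and has to be felt or seen. The float is stiff (some 12 N to shift it).
- seat_b (a point): The same for screw b (hopper x +58).
- key: In mm: red panel key, about 0.11 kg, upright in its stand. Flat handle 30 (x) x 16 (y), from 4 to 52 above the origin; black flange 34 x 26 x 4 at its foot; below it a shaft 9 across and a flat steel blade 18 wide (x), 3 thick (y), ending 45 below the origin. Origin: on the axis, underside of the flange. z points up the handle.
- key_tip (a point): Middle of the blade's end, 45 mm below the key's origin; axes as the key's.
- key_stand: In mm: fixed light wood block 110 (x) x 64 (y) x 60 high; a pocket 26 (x) x 13 (y), 52 deep, at x +20 in which the key hangs, flange on the block's top; three small bits 12 high at x -38. Origin: centre of underside.
- key_rest (a point): Mouth of the key's pocket, on the stand's top; the key's origin rests here, its x along the stand's x.
- bushing: Bystander: brass bushing 24 mm across, 16 mm high, standing on the deck beyond the stop strip. Origin: centre of its underside.
- brush: Bystander: brush lying on the bench.
- driver: Bystander: blue-handled screwdriver lying on the bench.
- toner_bottle: Bystander: grey toner bottle, 72 mm across, 170 mm high. Origin: centre of its underside.
- tape_roll: Bystander: orange disc-shaped roll, 60 mm across, 22 mm high.
- screw_cup: Bystander: white plastic bowl, 70 mm across, 50 mm high.
- spare_blade: Bystander: spare steel wiper blade with a rubber edge, 180 mm long, 12 mm high, lying on the bench.

How it is judged:
On the way, in this order (a step that is already met when the one before it is completed fails the run):
1. the cover lies home over the opening against the stop strip, both screws still loose (x of cover in the frame of fill_home between -0.005 and 0.005 m and y of cover in the frame of fill_home between -0.004 and 0.004 m and z of cover in the frame of fill_home below 0.004 m and angle between the y axis of cover and the y axis of hopper, either way round below 0.08 rad and value of joint each of screw_a, screw_b below 1 rad), for 0.2 s.
2. one screw has been turned to its stop with the key, the cover still home (x of cover in the frame of fill_home between -0.005 and 0.005 m and y of cover in the frame of fill_home between -0.004 and 0.004 m and z of cover in the frame of fill_home below 0.004 m and angle between the y axis of cover and the y axis of hopper, either way round below 0.08 rad and ((value of joint screw_a above 1.88 rad and distance between key_tip and seat_a below 0.01 m) or (value of joint screw_b above 1.88 rad and distance between key_tip and seat_b below 0.01 m))), for 0.02 s.
3. the other screw has been turned to its stop with the key too, the cover still home (x of cover in the frame of fill_home between -0.005 and 0.005 m and y of cover in the frame of fill_home between -0.004 and 0.004 m and z of cover in the frame of fill_home below 0.004 m and angle between the y axis of cover and the y axis of hopper, either way round below 0.08 rad and value of joint each of screw_a, screw_b above 1.88 rad and (distance between key_tip and seat_a below 0.01 m or distance between key_tip and seat_b below 0.01 m)), for 0.02 s.
At the end, for the whole second after the job is handed in: Cover flat on the deck, within 5 mm across and 4 mm along of home, square within 0.08 rad; both screws at 1.88 rad or more; key hanging in its stand within 10 mm of the pocket mouth, tilted under 0.12 rad; key and cover released and at rest (x of cover in the frame of fill_home between -0.005 and 0.005 m and y of cover in the frame of fill_home between -0.004 and 0.004 m and z of cover in the frame of fill_home below 0.004 m and angle between the y axis of cover and the y axis of hopper, either way round below 0.08 rad and value of joint each of screw_a, screw_b above 1.88 rad and distance between key and key_rest below 0.01 m and angle between key's own z axis and vertical below 0.12 rad and linear speed of each of key, cover below 0.02 m/s); the robot touches nothing.
It fails at once if the cover is lifted more than 8 mm off the deck (z of cover in the frame of fill_home above 0.008 m).
It fails at once if a bystander is moved more than 30 mm (distance of any of bushing, brush, driver, toner_bottle, tape_roll, screw_cup, spare_blade from where it was at the start of the episode above 0.03 m).
It also fails if it takes over 72 s, if anything falls off the work surface, if the arm or the gripper's body presses on something with over 40 N, if the wrist force passes 120 N, or if a joint passes its speed limit or range.

## Working session

There is one attempt and no reset: what is moved stays moved. The work goes in short steps, Python scripts to look and compute and a tool call to move; the robot and the scene stay as the last step left them, time stands still between calls to the robot, and variables do not carry over. Pictures are saved under pics/ and viewed, at most 10 in all, crops included, and the job is handed in when it is done.

Besides the shell and the picture viewer there is one more tool, called after ">>>" by a JSON object that holds its "name" and its "arguments", one argument or row to a line. jog_arm: Moves the arm, as the interface text tells. Its arguments: {"type":"object","properties":{"rows":{"type":"array","items":{"type":"object","properties":{"travel":{"type":"array","items":{"type":"number"}},"twist":{"type":"number"}}}},"gripper":{"type":"number"}},"required":["rows"]}

```bash
mkdir -p pics; ls
cat > h.py <<'E'
import numpy as np, cv2
from bench import r, get_image, spotter
def save(im,name,crop=None,scale=1):
    c=im["color"][:,:,::-1]
    if crop: c=c[crop[1]:crop[3],crop[0]:crop[2]]
    cv2.imwrite("pics/"+name,cv2.resize(c,None,fx=scale,fy=scale,interpolation=cv2.INTER_CUBIC))
def back(im,px,z):
    K=im["camera_matrix"];R=im["R"];t=im["t"]
    px=np.atleast_2d(px).astype(float)
    d=(R.T@np.linalg.inv(K)@np.c_[px,np.ones(len(px))].T).T
    o=-R.T@t
    return o+d*((z-o[2])/d[:,2])[:,None]
def proj(im,X):
    X=np.atleast_2d(X); c=im["R"]@X.T+np.array(im["t"])[:,None]; p=im["camera_matrix"]@c
    return (p[:2]/p[2]).T
E
python3 - <<'E'
from h import *
np.set_printoptions(precision=4,suppress=True)
s=r.observe();print(s["clock"],s["tcp_pos"],s["eef_rot"],s["ft_force"])
a=get_image("top");b=get_image("scene")
save(a,"top0.png");save(b,"scene0.png")
for im in(a,b):print(-im["R"].T@im["t"])
for n in["hopper","fill_home","cover","seat_a","seat_b","key","key_tip","key_stand","key_rest","bushing","toner_bottle"]:
    for c in["top","scene"]:
        print(n,c,[(np.round(d["at"],4),round(d["p"],2)) for d in spotter.landmark_of(n,c)[:2]])
print(r.observe()["clock"])
E
```

```text
pics
0.0 [0.2651 0.6206 0.4038] [[-0.9196  0.3928 -0.0006]
 [ 0.3928  0.9196 -0.0015]
 [-0.0001 -0.0016 -1.    ]] [ 0.1102  0.816  -0.0278]
[ 0.3173 -0.0179  1.5827]
[ 1.0171 -0.4273  1.0106]
hopper top [(array([ 0.5176, -0.2041, -0.0002]), 0.9), (array([ 0.7489, -0.2053,  0.002 ]), 0.63)]
hopper scene [(array([ 0.5154, -0.2024, -0.0014]), 0.83)]
fill_home top [(array([ 0.5281, -0.2459,  0.0681]), 0.76)]
fill_home scene [(array([ 0.5239, -0.2482,  0.0667]), 0.62)]
cover top [(array([ 0.495 , -0.1415,  0.072 ]), 0.78)]
cover scene [(array([ 0.4967, -0.1356,  0.0692]), 0.76)]
seat_a top [(array([ 0.4659, -0.2591,  0.0856]), 0.71), (array([ 0.5771, -0.2345,  0.0889]), 0.64)]
seat_a scene [(array([ 0.4661, -0.2594,  0.0885]), 0.72), (array([ 0.5779, -0.2339,  0.0839]), 0.56)]
seat_b top [(array([ 0.4659, -0.2591,  0.0856]), 0.71), (array([ 0.5771, -0.2345,  0.0889]), 0.64)]
seat_b scene [(array([ 0.4661, -0.2594,  0.0885]), 0.72), (array([ 0.5779, -0.2339,  0.0839]), 0.56)]
key top [(array([0.5746, 0.1682, 0.0602]), 0.67), (array([ 0.5023, -0.485 ,  0.0079]), 0.23)]
key scene [(array([0.5776, 0.1658, 0.0603]), 0.53)]
key_tip top []
key_tip scene []
key_stand top [(array([ 0.5557,  0.1712, -0.0002]), 0.63)]
key_stand scene [(array([ 0.5528,  0.1721, -0.0002]), 0.72), (array([ 0.5481, -0.3195,  0.0669]), 0.31)]
key_rest top [(array([0.5766, 0.1697, 0.0608]), 0.64)]
key_rest scene [(array([0.5775, 0.1751, 0.0626]), 0.9), (array([ 0.5818, -0.2337,  0.0884]), 0.62)]
bushing top [(array([ 0.5508, -0.3137,  0.0705]), 0.54)]
bushing scene [(array([ 0.7545, -0.1985,  0.0003]), 0.44), (array([ 0.5489, -0.3168,  0.0686]), 0.42)]
toner_bottle top [(array([ 0.5056, -0.4856,  0.0036]), 0.88)]
toner_bottle scene [(array([ 0.5056, -0.4834, -0.0012]), 0.98), (array([ 0.5126, -0.201 , -0.003 ]), 0.16)]
1.2
```

View pics/top0.png

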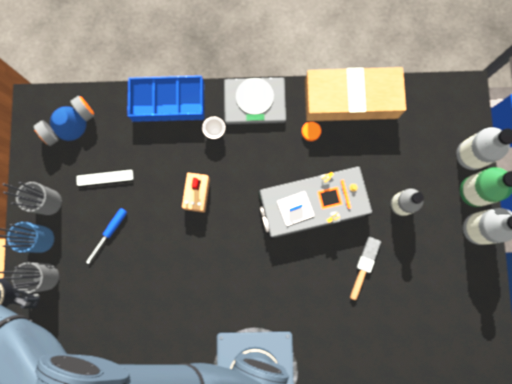

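View pics/scene0.png

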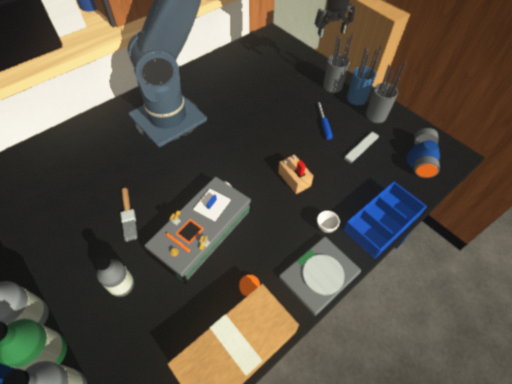

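Pictures show the hopper at top px (315,200) yawed about 12°, cover at (295,208), screws near (327,178)/(333,218), and the key stand at (196,192). Nothing is in the way between the arm and the hopper. I'll move over the hopper for a close look.

>>> {"name": "jog_arm", "arguments": {
  "rows": [
    {"travel":[-53,-63,0],"twist":54},
    {"travel":[-53,-63,0],"twist":54},
    {"travel":[-53,-63,0],"twist":54},
    {"travel":[-53,-63,0],"twist":54},
    {"travel":[-53,-63,0],"twist":54},
    {"travel":[-53,-63,0],"twist":54},
    {"travel":[-53,-63,0],"twist":54},
    {"travel":[-53,-63,0],"twist":54},
    {"travel":[-53,-63,0],"twist":54},
    {"travel":[-53,-63,0],"twist":54}
  ]
}}

```text
clock: 2.2
tcp_pos: [0.411, 0.1405, 0.4051]
eef_rot: [[-0.223, 0.975, 0.001], [0.975, 0.223, 0.001], [0.001, 0.001, -1.0]]
ft_force: [0.7, 0.4, 0.5]
finger_gap: 0.0853
gripper_force: 0.0
```

```bash
cat >> h.py <<'E'
np.set_printoptions(precision=4,suppress=True)
def goto(p,yaw=None,s=None):
    """print travel cm / twist deg; yaw = wanted world angle (deg) of tool y"""
    s=s or r.observe(); R=np.array(s["eef_rot"])
    y=np.degrees(np.arctan2(R[1,1],R[0,1]))
    d=R.T@(np.array(p)-s["tcp_pos"])*100
    print("t",round(s["clock"],2),"tcp",np.array(s["tcp_pos"]),"yaw",round(y,2),"-> travel",np.round(d,2),"twist",None if yaw is None else round((y-yaw+180)%360-180,2))
E
python3 - <<'E'
from h import *
goto([.505,-.17,.40],12.6); print(r.observe()["qpos"])
E
```

```text
t 2.2 tcp [0.411  0.1405 0.4051] yaw 12.89 -> travel [-32.36   2.24   0.49] twist 0.29
[-0.7452  0.2335  0.3853  2.0432 -0.1132  0.8834 -0.0726]
```

>>> {"name": "jog_arm", "arguments": {
  "rows": [
    {"travel":[-32,2,0.5],"twist":0},
    {"travel":[-32,2,0.5],"twist":0},
    {"travel":[-32,2,0.5],"twist":0},
    {"travel":[-32,2,0.5],"twist":0},
    {"travel":[-32,2,0.5],"twist":0},
    {"travel":[-32,2,0.5],"twist":0},
    {"travel":[-32,2,0.5],"twist":0},
    {"travel":[-32,2,0.5],"twist":0},
    {"travel":[-32,2,0.5],"twist":0},
    {"travel":[-32,2,0.5],"twist":0}
  ]
}}

```text
clock: 3.2
tcp_pos: [0.5016, -0.1639, 0.3996]
eef_rot: [[-0.224, 0.975, -0.0], [0.975, 0.224, 0.001], [0.001, -0.0, -1.0]]
ft_force: [0.5, 0.9, -0.4]
finger_gap: 0.0852
gripper_force: 0.0
```

Run:
```python
from h import *
goto([.505,-.17,.40],12.6)
w=get_image("wrist");save(w,"w1.png",scale=1.5)
print(-w["R"].T@w["t"],w["R"],w["camera_matrix"])
for n in["hopper","fill_home","cover","seat_a","bushing"]:
    print(n,[(np.round(d["at"],4),round(d["p"],2)) for d in spotter.landmark_of(n,"wrist")[:2]])
```

```text
t 3.2 tcp [ 0.5016 -0.1639  0.3996] yaw 12.95 -> travel [-0.67  0.2  -0.04] twist 0.35
[ 0.4864 -0.0943  0.3677] [[ 0.9744  0.225   0.001 ]
 [ 0.2157 -0.9351  0.2813]
 [ 0.0643 -0.2739 -0.9596]] [[287.7551   0.     260.8241]
 [  0.     287.7551 199.9535]
 [  0.       0.       1.    ]]
hopper [(array([ 0.513 , -0.1945, -0.0005]), 0.59)]
fill_home [(array([ 0.5211, -0.2449,  0.0699]), 0.74)]
cover [(array([ 0.4905, -0.1359,  0.069 ]), 0.67)]
seat_a [(array([ 0.5807, -0.2289,  0.0855]), 0.95), (array([ 0.4631, -0.2536,  0.0825]), 0.84)]
bushing [(array([ 0.5495, -0.3138,  0.0659]), 0.81)]
```

View pics/w1.png

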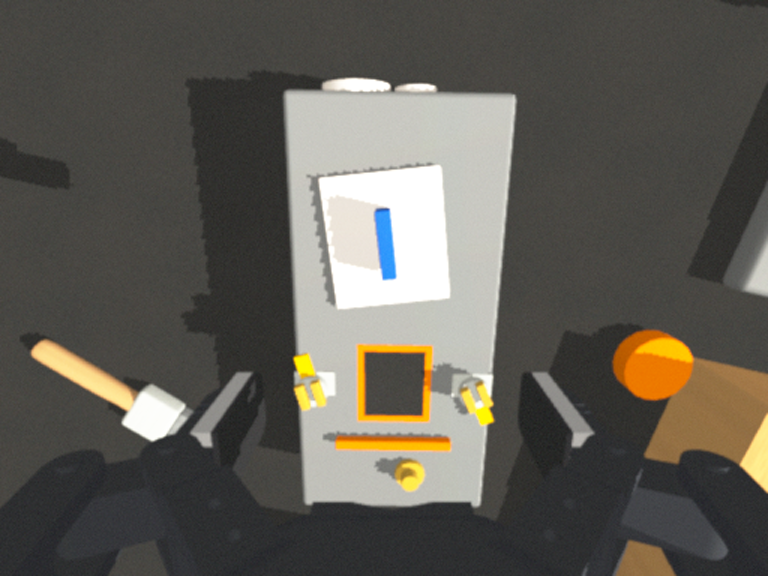

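The wrist view shows the deck clearly: cover (385,237) turned a few degrees, opening (395,383), strip (393,444), screw a (312,385) and screw b (477,393), both loose. I'll measure these by colour.

```bash
cat >> h.py <<'E'
def comps(im,lo,hi,box=None,minA=25):
    hsv=cv2.cvtColor(np.ascontiguousarray(im["color"]),cv2.COLOR_RGB2HSV)
    m=cv2.inRange(hsv,np.array(lo),np.array(hi))
    if box: q=np.zeros_like(m);q[box[1]:box[3],box[0]:box[2]]=m[box[1]:box[3],box[0]:box[2]];m=q
    n,l,s,c=cv2.connectedComponentsWithStats(m)
    return [(l==i) for i in sorted(range(1,n),key=lambda i:-s[i,4]) if s[i,4]>=minA]
def rect(im,mask,z):
    v,u=np.nonzero(mask); P=back(im,np.c_[u,v],z)[:,:2]
    c,wh,a=cv2.minAreaRect((P*1000).astype(np.float32)); return np.array(c)/1000,np.array(wh),a
E
python3 - <<'E'
from h import *
w=get_image("wrist")
for lab,lo,hi,z,box in[("orange",(5,200,150),(17,255,255),.07,(190,200,310,310)),("blue",(100,150,80),(125,255,255),.102,(200,100,310,220)),("yellow",(18,130,100),(35,255,255),.082,(185,200,340,330)),("white",(0,0,205),(180,40,255),.076,(200,100,310,220))]:
    for m in comps(w,lo,hi,box):
        c,wh,a=rect(w,m,z);print(lab,m.sum(),"px",np.argwhere(m).mean(0)[::-1],c,wh,round(a,1))
# deck outline: grey
hsv=cv2.cvtColor(w["color"],cv2.COLOR_RGB2HSV)
print(w["color"][80,210],w["color"][115,240],w["color"][180,220])
for n in["cover","hopper"]:
  d=spotter.outline_of(n,"wrist")[:1]
  for x in d: print(n,x["p"],rect(w,x["region"],.076 if n=="cover" else .07))
E
```

```text
orange 215 px [262.186  291.9628] [ 0.5323 -0.2907] [88.2089  4.1042] 12.9
orange 47 px [284.617 251.234] [ 0.5467 -0.2343] [ 3.4287 17.6531] 14.4
blue 417 px [256.5588 161.1367] [ 0.4923 -0.1361] [ 8.5178 42.6205] 18.7
yellow 644 px [260.837  253.6382] [ 0.5214 -0.2375] [53.3308 60.5637] 12.2
yellow 400 px [261.8825 296.0325] [ 0.5325 -0.2886] [86.3243  7.1951] 11.9
yellow 298 px [319.3792 268.7081] [ 0.5874 -0.2401] [19.155  35.2807] 35.3
yellow 297 px [272.4815 315.0741] [ 0.5509 -0.3115] [22.2962 26.3623] 12.9
yellow 170 px [202.0824 242.5824] [ 0.4546 -0.2379] [12.2503 18.2424] 28.1
yellow 123 px [200.8618 263.2114] [ 0.4577 -0.263 ] [ 8.8567 20.392 ] 29.5
yellow 103 px [211.6019 260.9515] [ 0.4686 -0.2575] [ 6.7867 20.4331] 27.3
white 6691 px [257.9344 156.3959] [ 0.4938 -0.1369] [81.7888 91.9334] 18.7
[202 201 194] [254 253 250] [155 152 143]
cover 0.97 (array([ 0.4917, -0.1367]), array([80.4874, 91.0486]), 18.8194522857666)
hopper 0.65 (array([ 0.513 , -0.1949]), array([152.3956, 321.4168]), 11.963804244995117)
```

Run:
```python
from h import *
goto([.4925,-.1365,.254],18.7)
```

```text
t 3.65 tcp [ 0.5016 -0.1649  0.3998] yaw 12.89 -> travel [ 2.97 -0.26 14.58] twist -5.81
```

>>> {"name": "jog_arm", "arguments": {
  "rows": [
    {"travel":[3,-0.25,4],"twist":-5.8},
    {"travel":[3,-0.25,8],"twist":-5.8},
    {"travel":[3,-0.25,11],"twist":-5.8},
    {"travel":[3,-0.25,11],"twist":-5.8},
    {"travel":[3,-0.25,13],"twist":-5.8},
    {"travel":[3,-0.25,14.5],"twist":-5.8},
    {"travel":[3,-0.25,14.5],"twist":-5.8},
    {"travel":[3,-0.25,14.5],"twist":-5.8}
  ],
  "gripper": 0.5
}}

```text
clock: 4.45
tcp_pos: [0.4929, -0.1368, 0.2559]
eef_rot: [[-0.32, 0.948, 0.001], [0.948, 0.32, -0.0], [-0.001, 0.001, -1.0]]
ft_force: [-0.4, -1.1, -0.4]
finger_gap: 0.0424
gripper_force: 0.0
```

Run:
```python
from h import *
goto([.4925,-.1365,.254],18.7)
w=get_image("wrist");save(w,"w2.png",crop=(120,60,400,360),scale=2)
```

```text
t 4.45 tcp [ 0.4929 -0.1368  0.2559] yaw 18.64 -> travel [ 0.04 -0.03  0.19] twist -0.06
```

View pics/w2.png

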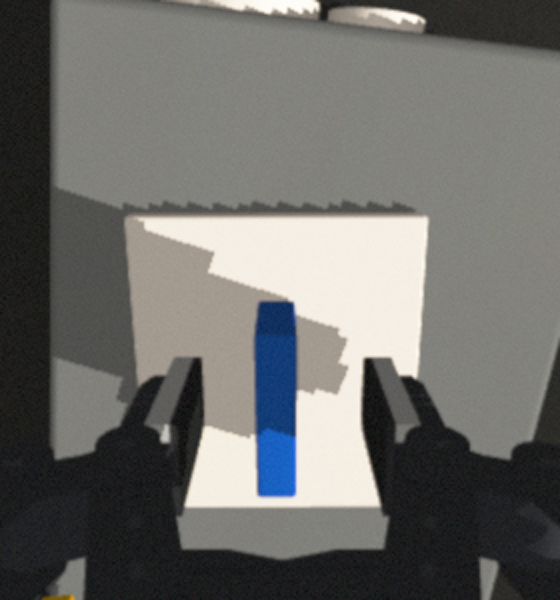

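The rib (276,400 in the crop) sits between the pads, straight and nearly centred, so I'm closing.

>>> {"name": "jog_arm", "arguments": {
  "rows": [
    {"travel":[0,0,0],"twist":0},
    {"travel":[0,0,0],"twist":0},
    {"travel":[0,0,0],"twist":0},
    {"travel":[0,0,0],"twist":0}
  ],
  "gripper": 0
}}

```text
clock: 4.9
tcp_pos: [0.4926, -0.1365, 0.2556]
eef_rot: [[-0.32, 0.947, 0.001], [0.947, 0.32, 0.0], [-0.0, 0.001, -1.0]]
ft_force: [-1.0, 0.8, 8.9]
finger_gap: 0.0085
gripper_force: 59.4
```

>>> {"name": "jog_arm", "arguments": {
  "rows": [
    {"travel":[-0.9,0.1,0],"twist":1.6},
    {"travel":[-1.8,0.2,0],"twist":3.2},
    {"travel":[-2.7,0.35,0],"twist":4.8},
    {"travel":[-3.6,0.45,0],"twist":6.4},
    {"travel":[-4.8,0.3,0],"twist":6.4},
    {"travel":[-6.1,0.15,0],"twist":6.4},
    {"travel":[-7.4,-0.05,0],"twist":6.4},
    {"travel":[-8.6,-0.2,0],"twist":6.4},
    {"travel":[-9.8,-0.4,0],"twist":6.4},
    {"travel":[-9.8,-0.4,0],"twist":6.4}
  ]
}}

```text
clock: 5.9
tcp_pos: [0.5205, -0.232, 0.2557]
eef_rot: [[-0.211, 0.977, 0.002], [0.977, 0.211, -0.001], [-0.002, 0.002, -1.0]]
ft_force: [0.7, -3.0, 6.5]
finger_gap: 0.0085
gripper_force: 59.6
```

Run:
```python
from h import *
goto([.522,-.2385,.2556],12.2); print(r.observe()["ft_force"])
w=get_image("wrist");save(w,"w3.png",scale=1.5)
for m in comps(w,(100,150,80),(125,255,255),(150,100,400,384))[:1]:print("rib",rect(w,m,.102))
for d in spotter.outline_of("cover","wrist")[:1]:print(d["p"],rect(w,d["region"],.076))
for d in spotter.outline_of("hopper","wrist")[:1]:print(d["p"],rect(w,d["region"],.07))
```

```text
t 5.9 tcp [ 0.5205 -0.232   0.2557] yaw 12.19 -> travel [-0.67  0.01  0.01] twist -0.01
[ 0.7051 -3.0444  6.4541]
rib (array([ 0.5209, -0.2272]), array([ 9.8954, 50.2221]), 12.02159309387207)
0.61 (array([ 0.5211, -0.2308]), array([79.3086, 89.6123]), 12.250617980957031)
0.86 (array([ 0.513 , -0.2052]), array([161.9977, 190.85  ]), 13.255656242370605)
```

View pics/w3.png

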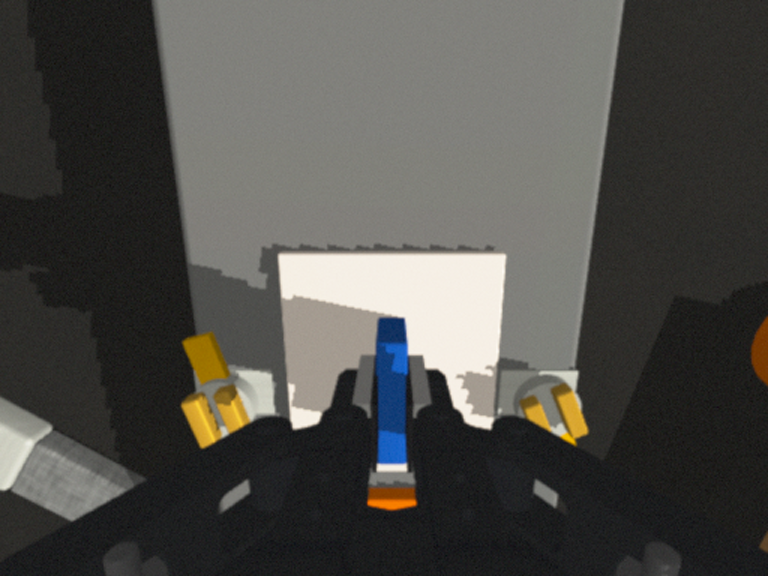

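The cover (391,340) is centred between the screws (225,405) and (550,405), a few mm short of the orange strip. Now I push gently onto the strip.

>>> {"name": "jog_arm", "arguments": {
  "rows": [
    {"travel":[-0.2,0,0],"twist":0},
    {"travel":[-0.4,0,0],"twist":0},
    {"travel":[-0.6,0,0],"twist":0},
    {"travel":[-0.6,0,0],"twist":0}
  ]
}}

```text
clock: 6.45
tcp_pos: [0.5214, -0.2346, 0.2556]
eef_rot: [[-0.214, 0.977, 0.0], [0.977, 0.214, 0.003], [0.003, 0.001, -1.0]]
ft_force: [-2.2, 8.8, 14.5]
finger_gap: 0.0087
gripper_force: 60.7
```

>>> {"name": "jog_arm", "arguments": {
  "rows": [
    {"travel":[-0.15,0,0],"twist":0},
    {"travel":[-0.3,0,0],"twist":0},
    {"travel":[-0.3,0,0],"twist":0}
  ]
}}

```text
clock: 6.75
tcp_pos: [0.5222, -0.2375, 0.2556]
eef_rot: [[-0.214, 0.977, 0.0], [0.977, 0.214, 0.003], [0.003, 0.001, -1.0]]
ft_force: [-2.1, 8.3, 13.9]
finger_gap: 0.0085
gripper_force: 60.6
```

>>> {"name": "jog_arm", "arguments": {
  "rows": [
    {"travel":[-0.15,0,-0.05],"twist":0},
    {"travel":[-0.3,0,-0.05],"twist":0},
    {"travel":[-0.3,0,-0.05],"twist":0},
    {"travel":[-0.3,0,-0.05],"twist":0}
  ]
}}

```text
clock: 7.15
tcp_pos: [0.5228, -0.2415, 0.2556]
eef_rot: [[-0.213, 0.977, 0.0], [0.977, 0.213, 0.001], [0.001, 0.001, -1.0]]
ft_force: [-0.5, 4.9, 8.1]
finger_gap: 0.0086
gripper_force: 59.8
```

Run:
```python
from h import *
goto([.522,-.2385,.2556],12.2); print(r.observe()["ft_force"])
w=get_image("wrist")
for d in spotter.outline_of("cover","wrist")[:1]:print(d["p"],rect(w,d["region"],.076))
for c in("top","scene"):
  w=get_image(c)
  for d in spotter.outline_of("cover",c)[:1]:
    print(c,d["p"],rect(w,d["region"],.076),d["region"].sum())
  save(w,c+"_c.png")
```

```text
t 7.15 tcp [ 0.5228 -0.2415  0.2556] yaw 12.31 -> travel [ 0.31 -0.01  0.  ] twist 0.11
[-0.5442  4.8664  8.0689]
0.91 (array([ 0.5234, -0.2401]), array([78.7547, 88.9653]), 12.335707664489746)
top 0.51 (array([0.5472, 0.1682]), array([ 71.6877, 116.9163]), 80.84339904785156) 739
scene 0.81 (array([ 0.5243, -0.2413]), array([80.6324, 94.2363]), 13.828545570373535) 474
```

>>> {"name": "jog_arm", "arguments": {
  "rows": [
    {"travel":[-0.1,0,0],"twist":0},
    {"travel":[-0.2,0,0],"twist":0},
    {"travel":[-0.2,0,0],"twist":0},
    {"travel":[-0.2,0,0],"twist":0}
  ]
}}

```text
clock: 7.85
tcp_pos: [0.5232, -0.2433, 0.2557]
eef_rot: [[-0.213, 0.977, 0.0], [0.977, 0.213, 0.001], [0.001, 0.0, -1.0]]
ft_force: [-1.2, 5.7, 8.5]
finger_gap: 0.0089
gripper_force: 59.9
```

>>> {"name": "jog_arm", "arguments": {
  "rows": [
    {"travel":[-0.1,0,0],"twist":0},
    {"travel":[-0.2,0,0],"twist":0},
    {"travel":[-0.2,0,0],"twist":0}
  ]
}}

```text
clock: 8.15
tcp_pos: [0.5235, -0.2444, 0.2556]
eef_rot: [[-0.214, 0.977, -0.001], [0.977, 0.214, 0.003], [0.003, 0.0, -1.0]]
ft_force: [-3.0, 9.0, 12.1]
finger_gap: 0.0086
gripper_force: 60.3
```

Run:
```python
from h import *
goto([.522,-.2385,.2556],12.2)
w=get_image("wrist")
for d in spotter.outline_of("cover","wrist")[:1]:print(d["p"],rect(w,d["region"],.076))
for m in comps(w,(100,150,80),(125,255,255),(150,100,400,384))[:1]:print("rib",rect(w,m,.102))
c=get_image("scene")
for d in spotter.outline_of("cover","scene")[:1]:print("scene",d["p"],rect(c,d["region"],.076))
p=proj(c,[[.522,-.24,.08]])[0].astype(int);print(p)
A=c["color"][p[1]-48:p[1]+48,p[0]-60:p[0]+60];A=cv2.resize(A,None,fx=5,fy=5,interpolation=cv2.INTER_CUBIC)
cv2.imwrite("pics/s4.png",A[:,:,::-1])
```

```text
t 8.15 tcp [ 0.5235 -0.2444  0.2556] yaw 12.33 -> travel [ 0.61 -0.02  0.01] twist 0.13
0.8 (array([ 0.5242, -0.2425]), array([79.2132, 88.87  ]), 12.376236915588379)
rib (array([ 0.5236, -0.239 ]), array([ 9.8869, 50.1022]), 12.161909103393555)
scene 0.87 (array([ 0.5234, -0.2436]), array([80.8909, 87.7993]), 12.258283615112305)
[190 228]
```

View pics/s4.png

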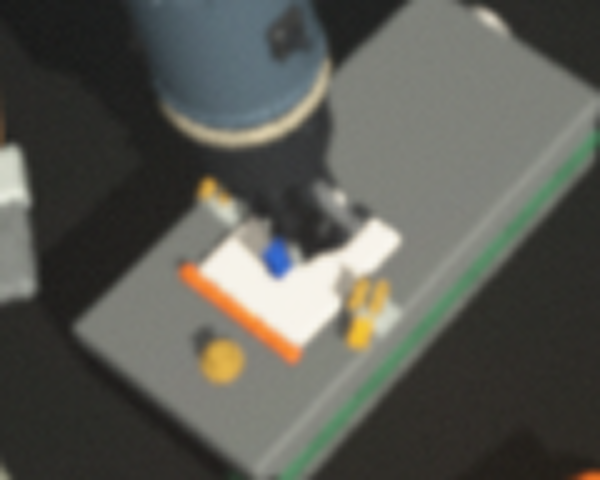

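The cover's far edge touches (or almost touches) the orange strip along its length. I'll push a little more, to see the force rise.

>>> {"name": "jog_arm", "arguments": {
  "rows": [
    {"travel":[-0.15,0,-0.05],"twist":0},
    {"travel":[-0.3,0,-0.05],"twist":0},
    {"travel":[-0.3,0,-0.05],"twist":0},
    {"travel":[-0.3,0,-0.05],"twist":0}
  ]
}}

```text
clock: 8.75
tcp_pos: [0.524, -0.2452, 0.2557]
eef_rot: [[-0.215, 0.977, -0.003], [0.977, 0.215, 0.007], [0.007, -0.001, -1.0]]
ft_force: [-3.7, 17.3, 13.8]
finger_gap: 0.009
gripper_force: 60.6
```

Contact confirmed: the force rises and motion has stopped. Next I relax, release, and rise.

>>> {"name": "jog_arm", "arguments": {
  "rows": [
    {"travel":[0.3,0,0],"twist":0},
    {"travel":[0.3,0,0],"twist":0}
  ]
}}

```text
clock: 8.95
tcp_pos: [0.5236, -0.2444, 0.2557]
eef_rot: [[-0.214, 0.977, -0.001], [0.977, 0.214, 0.003], [0.003, -0.0, -1.0]]
ft_force: [-0.7, 8.4, 6.6]
finger_gap: 0.0088
gripper_force: 59.5
```

>>> {"name": "jog_arm", "arguments": {
  "rows": [
    {"travel":[0,0,0],"twist":0},
    {"travel":[0,0,0],"twist":0},
    {"travel":[0,0,0],"twist":0},
    {"travel":[0,0,-2],"twist":0},
    {"travel":[0,0,-6],"twist":0},
    {"travel":[0,0,-10.5],"twist":0},
    {"travel":[0,0,-14.5],"twist":0},
    {"travel":[0,0,-14.5],"twist":0},
    {"travel":[0,0,-14.5],"twist":0}
  ],
  "gripper": 0.35
}}

```text
clock: 9.85
tcp_pos: [0.5234, -0.2465, 0.4014]
eef_rot: [[-0.212, 0.977, 0.002], [0.977, 0.212, -0.001], [-0.001, 0.002, -1.0]]
ft_force: [-0.5, 0.9, -1.2]
finger_gap: 0.03
gripper_force: 0.0
```

Run:
```python
from h import *
s=r.observe();print(s["finger_gap"])
goto([.56,.165,.40],0)
w=get_image("wrist");save(w,"w5.png",crop=(100,150,400,384),scale=2.5)
for d in spotter.outline_of("cover","wrist")[:1]:print(d["p"],rect(w,d["region"],.076))
for d in spotter.outline_of("hopper","wrist")[:1]:print(d["p"],rect(w,d["region"],.07))
for lab,lo,hi,z in[("yellow",(18,130,100),(35,255,255),.092),("orange",(5,200,150),(17,255,255),.078)]:
    for m in comps(w,lo,hi,(100,150,400,384)):
        c,wh,a=rect(w,m,z);print(lab,m.sum(),"px",np.argwhere(m).mean(0)[::-1],c,wh,round(a,1))
```

```text
0.030016673628583342
t 9.85 tcp [ 0.5234 -0.2465  0.4014] yaw 12.25 -> travel [39.44 12.31  0.12] twist 12.25
0.69 (array([ 0.5239, -0.2435]), array([80.0722, 88.7614]), 12.235931396484375)
0.85 (array([ 0.5171, -0.2172]), array([151.9769, 280.8699]), 12.348182678222656)
yellow 489 px [259.4172 227.5051] [ 0.5323 -0.2859] [83.9176  5.5489] 12.2
yellow 386 px [320.7332 192.9249] [ 0.5851 -0.237 ] [18.5572 35.0168] 37.2
yellow 322 px [271.1832 249.7702] [ 0.5495 -0.3078] [21.2358 22.0976] 12.2
yellow 200 px [194.015 165.64 ] [ 0.4565 -0.2366] [11.2626 17.4443] 27.4
yellow 140 px [193.0643 187.2214] [ 0.4592 -0.2583] [ 8.065  18.3942] 29.9
yellow 118 px [204.3051 184.3136] [ 0.4693 -0.253 ] [ 6.5477 18.6648] 26.2
```

View pics/w5.png

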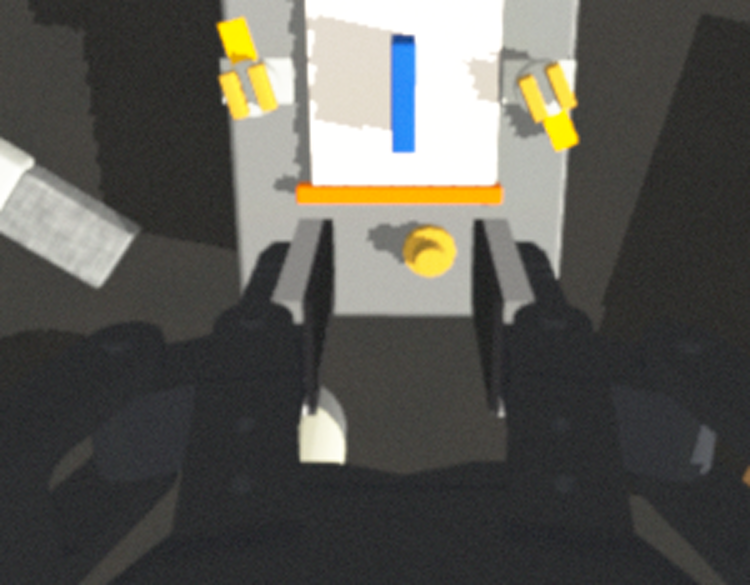

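The cover lies square against the orange strip (400,195). The bushing (430,250) is undisturbed, and the screw slots are visible at (248,88) and (547,92). Now to the key stand.

>>> {"name": "jog_arm", "arguments": {
  "rows": [
    {"travel":[38,20.5,0],"twist":-78},
    {"travel":[38,20.5,0],"twist":-78},
    {"travel":[38,20.5,0],"twist":-78},
    {"travel":[38,20.5,0],"twist":-78},
    {"travel":[38,20.5,0],"twist":-78},
    {"travel":[38,20.5,0],"twist":-78},
    {"travel":[38,20.5,0],"twist":-78},
    {"travel":[38,20.5,0],"twist":-78},
    {"travel":[38,20.5,0],"twist":-78},
    {"travel":[38,20.5,0],"twist":-78}
  ],
  "gripper": 0.6
}}

```text
clock: 11.0
tcp_pos: [0.643, 0.1749, 0.3982]
eef_rot: [[-1.0, -0.017, -0.003], [-0.017, 1.0, 0.003], [0.003, 0.003, -1.0]]
ft_force: [0.3, 0.3, -0.6]
finger_gap: 0.0511
gripper_force: 0.0
```

>>> {"name": "jog_arm", "arguments": {
  "rows": [
    {"travel":[0,0,0],"twist":0},
    {"travel":[0,0,0],"twist":0}
  ]
}}

```text
clock: 11.2
tcp_pos: [0.6431, 0.1671, 0.3997]
eef_rot: [[-1.0, -0.001, -0.002], [-0.001, 1.0, -0.002], [0.002, -0.002, -1.0]]
ft_force: [-0.6, -0.2, 1.1]
finger_gap: 0.0512
gripper_force: 0.0
```

Run:
```python
from h import *
s=r.observe();print(s["finger_gap"],s["qpos"])
goto([.645,.168,.40],90)
w=get_image("wrist");save(w,"w6.png",crop=(100,80,420,320),scale=2.4)
for n in["key","key_rest","key_stand"]:
    print(n,[(np.round(d["at"],4),round(d["p"],2)) for d in spotter.landmark_of(n,"wrist")[:2]])
for m in comps(w,(0,150,60),(6,255,255))+comps(w,(172,150,60),(180,255,255)):
    print("red",m.sum(),np.argwhere(m).mean(0)[::-1],rect(w,m,.112))
for d in spotter.outline_of("key_stand","wrist")[:1]:print(d["p"],rect(w,d["region"],.06))
```

```text
0.05116901866231609 [-0.3535  0.5641  0.0486  1.4748 -0.028   1.1053  1.2723]
t 11.2 tcp [0.6431 0.1671 0.3997] yaw 90.08 -> travel [-0.19  0.09 -0.03] twist 0.08
key [(array([0.5781, 0.1726, 0.0612]), 0.87)]
key_rest [(array([0.5739, 0.1698, 0.0583]), 0.87)]
key_stand [(array([ 0.5565,  0.1739, -0.0021]), 0.6)]
red 640 [265.2781 120.4172] (array([0.5765, 0.1701]), array([16.4326, 28.0316]), 78.57147216796875)
0.67 (array([0.5557, 0.1736]), array([ 63.7431, 110.6302]), 80.58844757080078)
```

View pics/w6.png

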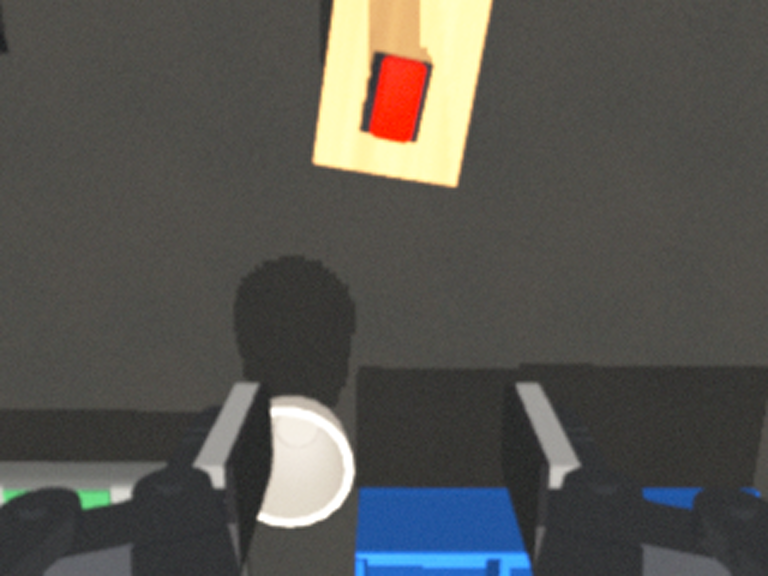

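The red handle top sits at crop (400,98), black flange around it, key upright in the stand; the colour fit (0.5765,0.170) agrees with the stand fit. I'm going down to grasp.

Run:
```python
from h import *
goto([.576,.1702,.245],80)
```

```text
t 11.45 tcp [0.6431 0.1678 0.4009] yaw 90.17 -> travel [ 6.71  0.26 15.58] twist 10.17
```

>>> {"name": "jog_arm", "arguments": {
  "rows": [
    {"travel":[4,0.25,2],"twist":8},
    {"travel":[6.7,0.25,5],"twist":10},
    {"travel":[6.7,0.25,8],"twist":10},
    {"travel":[6.7,0.25,8],"twist":10},
    {"travel":[6.7,0.25,8],"twist":10}
  ]
}}

```text
clock: 11.95
tcp_pos: [0.5766, 0.1707, 0.3214]
eef_rot: [[-0.986, 0.17, 0.0], [0.17, 0.986, -0.0], [-0.0, -0.0, -1.0]]
ft_force: [0.3, 0.4, 0.2]
finger_gap: 0.0512
gripper_force: 0.0
```

Run:
```python
from h import *
goto([.576,.1702,.245],80)
w=get_image("wrist");save(w,"w7.png",crop=(100,100,420,340),scale=2)
for m in comps(w,(0,150,60),(6,255,255))[:2]:
    print("red",m.sum(),np.argwhere(m).mean(0)[::-1],rect(w,m,.112))
```

```text
t 11.95 tcp [0.5766 0.1707 0.3214] yaw 80.24 -> travel [ 0.06 -0.06  7.64] twist 0.24
red 1295 [260.1367 216.6942] (array([0.5705, 0.1714]), array([16.1418, 40.5315]), 77.23664855957031)
```

View pics/w7.png

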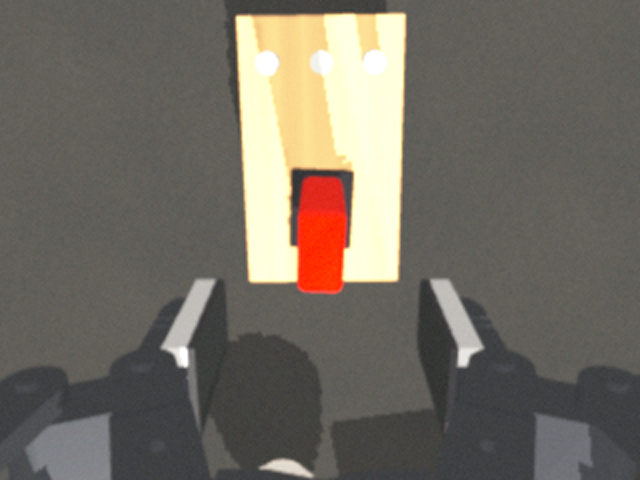

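The handle (321,250) is centred between the pads and square to them, so I go straight down and close.

>>> {"name": "jog_arm", "arguments": {
  "rows": [
    {"travel":[0.05,0,3],"twist":0},
    {"travel":[0.05,0,6],"twist":0},
    {"travel":[0.05,0,7.6],"twist":0},
    {"travel":[0.05,0,7.6],"twist":0},
    {"travel":[0.05,0,7.6],"twist":0}
  ]
}}

```text
clock: 12.5
tcp_pos: [0.5766, 0.1709, 0.2461]
eef_rot: [[-0.985, 0.17, 0.002], [0.17, 0.985, 0.001], [-0.002, 0.001, -1.0]]
ft_force: [1.0, 1.1, -0.0]
finger_gap: 0.0513
gripper_force: 0.0
```

>>> {"name": "jog_arm", "arguments": {
  "rows": [
    {"travel":[0,0,0],"twist":0},
    {"travel":[0,0,0],"twist":0},
    {"travel":[0,0,0],"twist":0},
    {"travel":[0,0,0],"twist":0},
    {"travel":[0,0,0],"twist":0}
  ],
  "gripper": 0
}}

```text
clock: 13.0
tcp_pos: [0.576, 0.1711, 0.246]
eef_rot: [[-0.986, 0.169, 0.002], [0.169, 0.986, 0.001], [-0.002, 0.001, -1.0]]
ft_force: [0.1, -0.6, 6.7]
finger_gap: 0.0155
gripper_force: 58.8
```

>>> {"name": "jog_arm", "arguments": {
  "rows": [
    {"travel":[0,0,-1],"twist":0},
    {"travel":[0,0,-4],"twist":0},
    {"travel":[0,0,-8],"twist":0},
    {"travel":[0,0,-12],"twist":0},
    {"travel":[0,0,-12],"twist":0}
  ]
}}

```text
clock: 13.5
tcp_pos: [0.5768, 0.1711, 0.371]
eef_rot: [[-0.985, 0.169, 0.009], [0.169, 0.986, 0.003], [-0.008, 0.005, -1.0]]
ft_force: [1.0, 0.7, -1.0]
finger_gap: 0.0156
gripper_force: 58.5
```

Run:
```python
from h import *
s=r.observe();print(s["finger_gap"],s["gripper_force"],s["ft_force"])
goto([.4643,-.256,.366],28)
w=get_image("wrist");save(w,"w8.png",crop=(160,150,360,384),scale=2.5)
```

```text
0.01562723682248965 58.48888099193573 [ 1.0148  0.7097 -0.9641]
t 13.5 tcp [0.5768 0.1711 0.371 ] yaw 80.24 -> travel [  3.85 -44.     0.26] twist 52.24
```

View pics/w8.png

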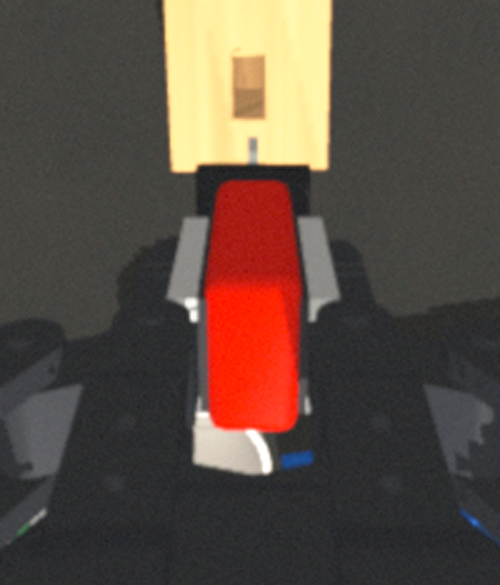

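The key is held straight, handle centred, blade edge at crop (252,150), i.e. full px column 261, right on the camera's centre plane; the empty pocket is at (248,88). From here I work numerically. Now to screw a.

>>> {"name": "jog_arm", "arguments": {
  "rows": [
    {"travel":[3.8,-44,0],"twist":52},
    {"travel":[3.8,-44,0],"twist":52},
    {"travel":[3.8,-44,0],"twist":52},
    {"travel":[3.8,-44,0],"twist":52},
    {"travel":[3.8,-44,0],"twist":52},
    {"travel":[3.8,-44,0],"twist":52},
    {"travel":[3.8,-44,0],"twist":52},
    {"travel":[3.8,-44,0],"twist":52},
    {"travel":[3.8,-44,0],"twist":52},
    {"travel":[3.8,-44,0],"twist":52}
  ]
}}

```text
clock: 14.55
tcp_pos: [0.4606, -0.2621, 0.3645]
eef_rot: [[-0.466, 0.885, -0.002], [0.885, 0.466, -0.003], [-0.002, -0.003, -1.0]]
ft_force: [0.2, -0.0, -1.3]
finger_gap: 0.0156
gripper_force: 58.7
```

>>> {"name": "jog_arm", "arguments": {
  "rows": [
    {"travel":[0,0,2.5],"twist":0},
    {"travel":[0,0,2.5],"twist":0},
    {"travel":[0,0,2.5],"twist":0}
  ]
}}

```text
clock: 14.85
tcp_pos: [0.4636, -0.2556, 0.3393]
eef_rot: [[-0.474, 0.88, -0.002], [0.88, 0.474, 0.001], [0.002, -0.001, -1.0]]
ft_force: [-0.2, -0.2, -1.8]
finger_gap: 0.0153
gripper_force: 58.7
```

```bash
cat >> h.py <<'E'
def lugs():
    s=r.observe(); R=np.array(s["eef_rot"]); w=get_image("wrist")
    goto([0,0,0])
    out=[]
    for m in comps(w,(14,120,90),(36,255,255),None,30):
        v,u=np.nonzero(m); P=back(w,np.c_[u,v],.092)
        if np.hypot(*(P[:,:2].mean(0)-s["tcp_pos"][:2]))>.04: continue
        c,wh,a=rect(w,m,.092); L=(a if wh[0]>wh[1] else a+90)
        T=R.T@(np.r_[c,.092]-s["tcp_pos"])*1000
        print("px",m.sum(),"col,row",np.argwhere(m).mean(0)[::-1],"world",c,"size",wh,"dir",round(L,1),"tool mm",T[:2])
    return w,s
E
python3 - <<'E'
from h import *
w,s=lugs(); print(s["qpos"])
im=w["color"]
for row in range(200,300,8): print(row,"".join("%4d"%x for x in cv2.cvtColor(im[row:row+1],cv2.COLOR_RGB2HSV)[0,235:290:2,0]), )
E
```

```text
t 14.9 tcp [ 0.4639 -0.2558  0.3399] yaw 28.3 -> travel [ 44.49 -28.7   34.03] twist None
px 281 col,row [259.5196 182.79  ] world [ 0.4532 -0.2372] size [10.0067 16.5077] dir 117.9 tool mm [20.7452 -0.0696]
px 139 col,row [252.3022 206.6043] world [ 0.4573 -0.2565] size [ 5.5441 14.8508] dir 118.1 tool mm [ 1.8131 -5.6169]
px 134 col,row [266.8955 206.9478] world [ 0.467  -0.2512] size [ 5.5096 14.8803] dir 118.9 tool mm [1.8164 5.3985]
[ 0.1695  0.4582  0.3581  1.9157 -0.2162  0.8072  1.1383]
200   45  30  23  42  30  33  24  23  26  26  28  20  28  35  20  25  26  27  26  30  30  30  28   8  38  38  21  20
208   15  30  42  30  36  33  30  25  27  28  29  22  30  30  19  27  28  29  28  30  30  38  35  27  24  17  30  24
216   30  15  30 150   0  75  60  19  19  17  19  15  30  36  19  19  18  19  19  48   0 150 135 150  17  16  18  17
224   15   0  90 113 105  80   1   2   1   2   3   2   3   2   2   1   1   2   1   2   2 150 140 135  13  18  18  15
232   15  40  30  80 120   0   2   0   1   1   2   1   1   2   1   1   2   1   1   1   1 171 140 138  15   0  30  20
240    8  18  1
[... 220 characters left out ...]
56   35  10  12  15   1   1   2   1   2   2   1   1   3   2   2   2   1   1   1   2   1   0   0  23  24  18  30  20
264   20  23  20   3   2   2   2   3   2   2   2   2   3   2   3   2   2   2   2   2   2   1   2 179  18  15   9  23
272   23  23  24 176   1   2   3   4   2   2   4   3   3   3   3   3   2   2   2   3   3   2   1 176  38  30  27  60
280   45 120 120 175   1   2   4   4   3   2   4   3   4   4   2   2   2   3   1   2   2   2   1   0 120 120 100  75
288  115 105 140 168   1   1   1   2   2   2   2   3   3   2   3   3   3   3   1   3   2   2   0 160 105 103  90 132
296  125  80 140 144   1   2   3   3   3   2   2   2   2   2   1   2   2   2   2   2   2   1   0  45 135 120  75 105
```

Run:
```python
from h import *
a=cv2.imread("pics/w8.png")
for r_ in(140,145,150,155): print(r_,a[r_,225:282:3].tolist()[0:0],[int(x) for x in a[r_,225:282:3,0]],[int(x) for x in a[r_,225:282:3,2]])
s=r.observe();w=get_image("wrist");R=np.array(s["eef_rot"]);T=np.array(s["tcp_pos"])
for dy in(-2,0,2):print(proj(w,[T+R@[.009,dy/1000,.231],T+R@[.009,dy/1000,.225]]).ravel())
g=w["color"].astype(int)
for row in range(200,217,2):print(row,g[row,250:272,2],)
```

```text
140 [] [151, 154, 156, 163, 170, 168, 169, 167, 143, 142, 141, 160, 170, 166, 162, 163, 167, 169, 174] [254, 254, 254, 255, 255, 255, 255, 252, 209, 157, 173, 249, 255, 255, 255, 255, 255, 255, 255]
145 [] [151, 152, 158, 163, 169, 170, 169, 161, 143, 138, 136, 162, 170, 168, 163, 162, 165, 169, 171] [254, 254, 254, 255, 255, 255, 255, 252, 204, 142, 157, 248, 255, 255, 255, 255, 255, 255, 255]
150 [] [152, 155, 159, 166, 173, 172, 171, 165, 154, 146, 148, 164, 168, 168, 164, 165, 167, 167, 170] [254, 254, 255, 255, 255, 255, 255, 252, 209, 153, 166, 246, 255, 255, 255, 255, 255, 255, 255]
155 [] [151, 153, 157, 164, 170, 170, 172, 170, 174, 175, 176, 175, 171, 169, 163, 161, 166, 168, 172] [254, 254, 254, 255, 255, 255, 255, 253, 223, 184, 195, 250, 255, 255, 255, 255, 255, 255, 255]
[256.7569 204.5213 256.6491 207.0574]
[259.5188 204.523  259.4895 207.0592]
[262.2806 204.5247 262.3298 207.0609]
200 [ 76  80  80  78  85  98 159 181 188 188 183 183 160 109  79  72  78  79
  78  87 146 220]
202 [ 80  81  76  82  76  98 156 186 188 187 185 180 147  95  73  80  77  80
  79  88 152 242]
204 [ 80  78  76  81  79  90 155 183 183 177 173 170 137  95  75  77  73  78
  78  86 151 241]
206 [ 78  76  79  79  81  95 157 182 176 160 149 148 144 106  77  74  84  81
  79  91 154 242]
208 [ 72  77  85  82  83 107 159 182 178 160 150 148 145 108  75  75  76  81
  79  93 182 245]
210 [ 78  76  81  83  82 112 164 183 197 213 220 219 215 162  99  76  74  83
  81 101 184 246]
212 [ 72  80  81  77  88 112 164 185 213 246 252 252 251 209 117  81  78  79
  83 100 186 245]
214 [ 66  75  79  81  88 136 210 231 225 244 251 251 249 193  95  72  74  76
  85  97 173 241]
216 [34 39 39 43 45 50 72 84 73 78 82 84 80 58 44 37 43 38 40 43 54 77]
```

>>> {"name": "jog_arm", "arguments": {
  "rows": [
    {"travel":[0,-0.11,0],"twist":0},
    {"travel":[0,-0.11,0.7],"twist":0},
    {"travel":[0,-0.11,1.4],"twist":0},
    {"travel":[0,-0.11,1.4],"twist":0},
    {"travel":[0,-0.11,1.4],"twist":0}
  ]
}}

```text
clock: 15.45
tcp_pos: [0.4627, -0.2568, 0.3254]
eef_rot: [[-0.473, 0.881, -0.001], [0.881, 0.473, 0.0], [0.0, -0.001, -1.0]]
ft_force: [0.2, 0.1, -1.4]
finger_gap: 0.0153
gripper_force: 58.7
```

Run:
```python
from h import *
w,s=lugs();print(s["ft_force"])
R=np.array(s["eef_rot"]);T=np.array(s["tcp_pos"])
print(proj(w,[T+R@[.009,0,.231]]).ravel())
g=w["color"].astype(int)
for row in range(196,224,2):print(row,g[row,246:274,2],)
```

```text
t 15.5 tcp [ 0.4627 -0.2568  0.3256] yaw 28.26 -> travel [ 44.53 -28.59  32.58] twist None
px 311 col,row [260.8553 185.7685] world [ 0.4528 -0.237 ] size [ 9.9883 16.9963] dir 115.8 tool mm [21.9781  0.8004]
px 112 col,row [268.5982 208.8661] world [ 0.4661 -0.2494] size [ 5.1911 10.8626] dir 118.5 tool mm [4.8067 6.6016]
px 106 col,row [253.2453 208.3019] world [ 0.456  -0.2539] size [ 5.1586 10.8293] dir 117.7 tool mm [ 5.5499 -4.4513]
[ 0.2493  0.1026 -1.355 ]
[259.5463 204.5764]
196 [179 182 181 183 183 182 183 180 154  89   0   0   0   0   4  34  24   0
   0   0   0  43 147 186 188 189 190 188]
198 [173 177 179 178 178 177 171 155 137 121 127 138 152 161 164 166 163 162
 151 140 122 109 138 175 216 228 228 208]
200 [181 180 180 171 148 131 129 137 149 154 159 165 178 183 184 181 183 179
 181 178 167 158 159 167 168 197 236 248]
202 [184 183 167 115  68  54  54  54  60  59  65 104 157 180 181 183 183 179
 167 115  68  61  63  63  59  61 104 213]
204 [181 166 149 101  62  46  54  54  55  54  57  89 148 167 167 168 168 173
 155 100  66  64  63  67  72  71  81 145]
206 [177 169 167
[... 242 characters left out ...]
  68  57  56  56  54  55  64 120 177 203 217 216 214 200
 165 105  76  77  71  79  72  80 102 205]
212 [189 180 174 122  64  50  53  54  52  60  64 110 186 244 250 251 249 229
 161  96  76  74  70  71  76  80 104 209]
214 [191 164 152 106  60  50  47  57  50  50  58 105 184 241 249 250 248 221
 145  86  71  73  72  74  74  81 103 202]
216 [47 47 46 42 36 35 29 36 34 37 34 39 62 74 82 77 81 66 52 47 39 40 39 34
 39 45 42 60]
218 [45 35 42 38 34 40 43 40 41 39 40 39 37 43 38 40 38 36 41 45 47 54 55 50
 51 52 52 55]
220 [44 39 38 39 46 38 39 40 43 40 42 44 37 39 39 38 41 39 44 39 46 45 54 54
 57 57 54 58]
222 [41 33 38 34 36 29 32 28 30 31 33 37 33 26 34 30 25 33 28 31 34 35 37 44
 45 45 50 53]
```

The blade is centred in the slot to about 0.3 mm. I insert.

>>> {"name": "jog_arm", "arguments": {
  "rows": [
    {"travel":[0,0.02,0.2],"twist":0},
    {"travel":[0,0.02,0.4],"twist":0},
    {"travel":[0,0.02,0.6],"twist":0},
    {"travel":[0,0.02,0.6],"twist":0}
  ]
}}

```text
clock: 15.9
tcp_pos: [0.4628, -0.2566, 0.3194]
eef_rot: [[-0.474, 0.881, -0.0], [0.881, 0.474, 0.0], [0.0, -0.0, -1.0]]
ft_force: [0.1, 0.2, -0.9]
finger_gap: 0.0155
gripper_force: 58.7
```

>>> {"name": "jog_arm", "arguments": {
  "rows": [
    {"travel":[0,0,0.15],"twist":0},
    {"travel":[0,0,0.3],"twist":0},
    {"travel":[0,0,0.3],"twist":0}
  ]
}}

```text
clock: 16.2
tcp_pos: [0.4629, -0.2567, 0.3165]
eef_rot: [[-0.473, 0.881, -0.0], [0.881, 0.473, 0.0], [0.0, -0.0, -1.0]]
ft_force: [0.2, 0.7, -1.4]
finger_gap: 0.0151
gripper_force: 58.7
```

>>> {"name": "jog_arm", "arguments": {
  "rows": [
    {"travel":[0,0,0.1],"twist":0},
    {"travel":[0,0,0.1],"twist":8},
    {"travel":[0,0,0.1],"twist":16},
    {"travel":[0,0,0.1],"twist":24},
    {"travel":[0,0,0.1],"twist":32},
    {"travel":[0,0,0.1],"twist":40},
    {"travel":[0,0,0.1],"twist":40}
  ]
}}

```text
clock: 16.9
tcp_pos: [0.4627, -0.2569, 0.3159]
eef_rot: [[0.206, 0.979, -0.0], [0.979, -0.206, -0.001], [-0.001, -0.0, -1.0]]
ft_force: [-2.4, 0.0, 4.0]
finger_gap: 0.0152
gripper_force: 59.6
```

Run:
```python
from h import *
w,s=lugs();print(s["ft_force"],s["wrist_torque"],s["qpos"])
```

```text
t 16.95 tcp [ 0.4628 -0.2568  0.3159] yaw -11.58 -> travel [ 15.89 -50.48  31.59] twist None
px 351 col,row [255.9373 189.0171] world [ 0.4652 -0.2342] size [17.0285 10.0878] dir 87.5 tool mm [22.8754 -2.1708]
px 99 col,row [267.2929 209.6667] world [ 0.4699 -0.2503] size [8.7605 5.7497] dir 86.5 tool mm [8.141  5.6977]
px 78 col,row [250.9872 210.8974] world [ 0.4586 -0.2485] size [6.6615 5.6452] dir 78.2 tool mm [ 7.5329 -5.7207]
[-2.359   0.0093  3.9833] [-0.0742  0.6095  0.0757] [ 0.0503  0.5243  0.5532  1.9483 -0.3845  0.774   0.6157]
```

The screw follows the key (tongue from 118° to 87°). I keep turning.

>>> {"name": "jog_arm", "arguments": {
  "rows": [
    {"travel":[0,0,0],"twist":8},
    {"travel":[0,0,0],"twist":16},
    {"travel":[0,0,0],"twist":24},
    {"travel":[0,0,0],"twist":32},
    {"travel":[0,0,0],"twist":40},
    {"travel":[0,0,0],"twist":48},
    {"travel":[0,0,0],"twist":56},
    {"travel":[0,0,0],"twist":64},
    {"travel":[0,0,0],"twist":70},
    {"travel":[0,0,0],"twist":70}
  ]
}}

```text
clock: 17.95
tcp_pos: [0.4625, -0.2568, 0.3158]
eef_rot: [[0.99, 0.144, -0.001], [0.144, -0.99, 0.0], [-0.001, -0.0, -1.0]]
ft_force: [-3.6, 0.5, 9.2]
finger_gap: 0.0155
gripper_force: 60.1
```

Run:
```python
from h import *
w,s=lugs();print(s["ft_force"],s["wrist_torque"],s["qpos"])
```

```text
t 18.0 tcp [ 0.4625 -0.2568  0.3158] yaw -81.54 -> travel [-41.94 -32.18  31.64] twist None
px 346 col,row [255.8064 189.2139] world [ 0.4855 -0.2504] size [16.9635 10.2357] dir 18.7 tool mm [23.8998 -2.8486]
px 96 col,row [267.3438 209.7188] world [ 0.4722 -0.2604] size [8.6544 5.6807] dir 15.3 tool mm [9.2829 5.0553]
px 81 col,row [250.6667 211.0741] world [ 0.4695 -0.2488] size [5.9205 6.3231] dir 98.4 tool mm [ 8.2694 -6.81  ]
[-3.6207  0.5455  9.1687] [ 0.3338  1.0365 -0.0357] [-0.1474  0.6392  0.9158  1.9544 -0.6599  0.8805 -0.3065]
```

>>> {"name": "jog_arm", "arguments": {
  "rows": [
    {"travel":[0,0,0],"twist":4},
    {"travel":[0,0,0],"twist":8},
    {"travel":[0,0,0],"twist":11},
    {"travel":[0,0,0],"twist":14},
    {"travel":[0,0,0],"twist":14},
    {"travel":[0,0,0],"twist":14}
  ]
}}

```text
clock: 18.6
tcp_pos: [0.4625, -0.2567, 0.3158]
eef_rot: [[0.995, -0.095, -0.001], [-0.095, -0.995, 0.001], [-0.001, -0.001, -1.0]]
ft_force: [-3.7, 0.9, 7.7]
finger_gap: 0.0153
gripper_force: 60.2
```

Run:
```python
from h import *
w,s=lugs();print(s["ft_force"],s["wrist_torque"],s["effort"])
```

```text
t 18.65 tcp [ 0.4625 -0.2567  0.3158] yaw -95.43 -> travel [-48.43 -21.15  31.65] twist None
px 346 col,row [252.6445 190.0665] world [ 0.486  -0.2534] size [16.8388 10.51  ] dir 10.5 tool mm [23.3461 -5.4076]
px 98 col,row [266.8265 209.4592] world [ 0.4712 -0.2618] size [9.597  5.6516] dir 8.1 tool mm [9.4419 4.3438]
px 69 col,row [250.0725 211.7971] world [ 0.4709 -0.2503] size [6.3506 5.1866] dir 84.6 tool mm [ 7.9743 -7.109 ]
[-3.6665  0.9118  7.6892] [0.349  1.0807 0.4346] [ -0.1533 -55.2192  15.0028 -19.5032  -1.3943  -1.0304  -0.5424]
```

>>> {"name": "jog_arm", "arguments": {
  "rows": [
    {"travel":[0,0,0],"twist":3},
    {"travel":[0,0,0],"twist":6},
    {"travel":[0,0,0],"twist":6},
    {"travel":[0,0,0],"twist":6}
  ]
}}

```text
clock: 19.05
tcp_pos: [0.4625, -0.2567, 0.3158]
eef_rot: [[0.98, -0.197, -0.001], [-0.197, -0.98, 0.001], [-0.001, -0.0, -1.0]]
ft_force: [-3.8, 1.4, 8.0]
finger_gap: 0.0153
gripper_force: 60.7
```

Run:
```python
from h import *
w,s=lugs();print(s["ft_force"],s["wrist_torque"])
for c in("wrist",):print([(np.round(d["at"],4),round(d["p"],2)) for d in spotter.landmark_of("key_tip",c)[:2]])
```

```text
t 19.1 tcp [ 0.4625 -0.2567  0.3158] yaw -101.38 -> travel [-50.37 -16.02  31.66] twist None
px 347 col,row [250.2536 190.853 ] world [ 0.4859 -0.254 ] size [16.9717 10.5306] dir 9.7 tool mm [22.6859 -7.1945]
px 103 col,row [266.1845 209.165 ] world [ 0.4706 -0.262 ] size [10.4828  5.7106] dir 11.4 tool mm [9.3301 3.7189]
px 65 col,row [249.2462 212.4462] world [ 0.4709 -0.25  ] size [5.5776 6.2354] dir 97.9 tool mm [ 7.1697 -8.147 ]
[-3.8106  1.4439  7.9719] [0.2545 1.1957 0.8453]
[(array([ 0.4586, -0.2538,  0.0843]), 0.79)]
```

Torque doubled while the tongue stayed put: screw a is at its stop. Next I relieve the twist and withdraw.

>>> {"name": "jog_arm", "arguments": {
  "rows": [
    {"travel":[0,0,0],"twist":-7},
    {"travel":[0,0,0],"twist":-14},
    {"travel":[0,0,0],"twist":-16},
    {"travel":[0,0,-0.5],"twist":-16},
    {"travel":[0,0,-1.5],"twist":-16},
    {"travel":[0,0,-3],"twist":-16},
    {"travel":[0,0,-5],"twist":-16},
    {"travel":[0,0,-5],"twist":-16}
  ]
}}

```text
clock: 19.95
tcp_pos: [0.4632, -0.2574, 0.3681]
eef_rot: [[0.997, 0.073, 0.003], [0.073, -0.997, -0.002], [0.003, 0.002, -1.0]]
ft_force: [-0.4, -0.2, -1.6]
finger_gap: 0.0154
gripper_force: 58.7
```

Run:
```python
from h import *
w,s=lugs();print(s["ft_force"],s["wrist_torque"])
# all yellow blobs
for m in comps(w,(14,120,90),(36,255,255),None,60): print(m.sum(),np.argwhere(m).mean(0)[::-1],rect(w,m,.092))
R=np.array(s["eef_rot"]);T=np.array(s["tcp_pos"]);print(proj(w,[T+R@[.009,0,.231]]).ravel())
d=spotter.landmark_of("key_tip","wrist");print([(np.round(R.T@(x["at"]-T)*1000,1),x["p"]) for x in d[:1]])
goto([.5771,-.233,.366],28)
```

```text
t 20.0 tcp [ 0.4632 -0.2569  0.3668] yaw -85.77 -> travel [-44.36 -29.07  36.57] twist None
px 224 col,row [255.9732 176.7589] world [ 0.4854 -0.2527] size [16.7702 10.7614] dir 12.4 tool mm [21.725  -3.6739]
px 152 col,row [252.2632 201.4605] world [ 0.463  -0.2508] size [19.9493  6.2198] dir 10.9 tool mm [-0.4607 -7.1617]
px 143 col,row [265.4755 199.5734] world [ 0.4657 -0.2623] size [19.9057  5.7701] dir 13.1 tool mm [1.3237 4.4478]
[-0.4081 -0.1578 -1.562 ] [-0.0585 -0.0039  0.0281]
901 [305.2364 119.1942] (array([ 0.5336, -0.2899]), array([84.1384,  7.258 ]), 12.351079940795898)
620 [336.0435 101.9129] (array([ 0.5513, -0.3128]), array([21.3604, 21.7504]), 4.256700038909912)
554 [252.5072  49.5993] (array([ 0.5831, -0.2409]), array([11.5409, 37.2608]), 44.713130950927734)
233 [233.7082  47.1803] (array([ 0.5851, -0.2284]), array([ 7.1838, 18.6137]), 37.750858306884766)
224 [255.9732 176.7589] (array([ 0.4854, -0.2527]), array([16.7702, 10.7614]), 12.40816593170166)
152 [252.2632 201.4605] (array([ 0.463 , -0.2508]), array([19.9493,  6.2198]), 10.870440483093262)
143 [265.4755 199.5734] (array([ 0.4657, -0.2623]), array([19.9057,  5.7701]), 13.079489707946777)
[260.3198 206.9403]
[(array([  1.8,  -3.2, 228.6]), 0.72)]
t 20.05 tcp [ 0.463  -0.2565  0.3659] yaw -85.75 -> travel [11.55 -1.5  -0.  ] twist -113.75
```

Screw a's slot now lies at 12.2°, along hopper x. Moving over to screw b.

>>> {"name": "jog_arm", "arguments": {
  "rows": [
    {"travel":[2,-0.2,-1],"twist":-8},
    {"travel":[5,-0.7,-1],"twist":-16},
    {"travel":[8,-1,-1],"twist":-24},
    {"travel":[11.9,-1.6,-1],"twist":-32},
    {"travel":[11.9,-1.6,-1],"twist":-41},
    {"travel":[11.9,-1.6,-1],"twist":-50},
    {"travel":[11.9,-1.6,-1],"twist":-58},
    {"travel":[11.9,-1.6,-1],"twist":-66},
    {"travel":[11.9,-1.6,-1],"twist":-74},
    {"travel":[11.9,-1.6,-1],"twist":-80}
  ]
}}

```text
clock: 21.05
tcp_pos: [0.5802, -0.2317, 0.3746]
eef_rot: [[0.095, 0.995, -0.002], [0.995, -0.095, 0.001], [0.001, -0.002, -1.0]]
ft_force: [0.5, -0.0, -0.8]
finger_gap: 0.0149
gripper_force: 58.9
```

Run:
```python
from h import *
goto([.5807,-.232,.340],36)
```

```text
t 21.05 tcp [ 0.5802 -0.2317  0.3746] yaw -5.44 -> travel [-0.03  0.06  3.46] twist -41.44
```

>>> {"name": "jog_arm", "arguments": {
  "rows": [
    {"travel":[0,0.05,0],"twist":-8},
    {"travel":[0,0.05,0],"twist":-16},
    {"travel":[0,0.05,0.5],"twist":-24},
    {"travel":[0,0.05,1.5],"twist":-32},
    {"travel":[0,0.05,2.5],"twist":-40},
    {"travel":[0,0.05,3.4],"twist":-41.5},
    {"travel":[0,0.05,3.4],"twist":-41.5},
    {"travel":[0,0.05,3.4],"twist":-41.5}
  ]
}}

```text
clock: 21.85
tcp_pos: [0.5809, -0.2319, 0.3413]
eef_rot: [[-0.582, 0.813, -0.001], [0.813, 0.582, 0.0], [0.001, -0.001, -1.0]]
ft_force: [0.3, 0.4, -1.8]
finger_gap: 0.0153
gripper_force: 58.9
```

```bash
cat >> h.py <<'E'
def prof(rows=range(196,222,2)):
    w,s=lugs();print(s["ft_force"],s["wrist_torque"])
    R=np.array(s["eef_rot"]);T=np.array(s["tcp_pos"]);print("expected tip edge px",proj(w,[T+R@[.009,0,.231]]).ravel())
    g=w["color"].astype(int)
    for row in rows:print(row,g[row,246:276,2])
E
python3 -c "
from h import *
prof()"
```

```text
t 21.9 tcp [ 0.581  -0.232   0.3417] yaw 35.61 -> travel [ 52.68 -33.72  34.18] twist None
px 160 col,row [267.5063 205.0312] world [ 0.584  -0.2262] size [ 5.5782 16.6272] dir 126.2 tool mm [2.6716 6.0706]
px 152 col,row [252.875  205.1776] world [ 0.5747 -0.2329] size [ 6.0043 16.8019] dir 129.5 tool mm [ 2.6373 -5.3984]
[ 0.3479  0.4189 -1.8271] [-0.0316  0.0005  0.0683]
expected tip edge px [259.7353 204.3365]
196 [167 164 146  94  56  50  55  53  51  54  83 143 165 167 165 168 163 137
  89  59  48  54  50  50  64 133 219 243 245 241]
198 [170 154 131  84  61  71  69  65  69  67  86 141 163 168 167 169 162 126
  81  68  74  70  75  67  72 120 192 232 244 246]
200 [166 157 139  97  65  62  70  66  68  71  87 142 166 169 166 168 161 127
  81  67  70  71  70  70  73 129 223 235 242 244]
202 [165 165 146  98  65  68  70  65  67  64  84 141 162 165 168 166 164 135
  92  63  68  69  73  71  73 133 223 241 242 243]
204 [171 170 163 113  70  64  68  69  65  69  82 139 156 155 153 153 150 138
  94  70  69  68  69  69  70 127 224 241 243 244]
206 [148 164 160 114  74  63  71  64  69  69  8
[... 178 characters left out ...]
 73  72 132 223 241 243 225]
210 [114 131 151 114  74  70  69  67  74  70  77 122 163 191 199 201 196 158
  97  68  68  71  70  68  77 131 223 240 227 153]
212 [111 114 123 101  73  71  67  67  66  68  85 161 219 239 245 245 242 195
 107  68  69  67  70  67  72 135 224 230 165  87]
214 [ 99  98  99  79  68  67  66  64  62  66  82 159 209 224 227 228 227 191
 118  66  64  62  58  60  67 119 181 150  85  59]
216 [32 37 40 34 29 37 30 28 35 30 33 38 52 61 60 60 60 51 36 35 35 34 33 34
 32 43 48 38 40 34]
218 [31 31 38 34 32 34 34 36 39 41 35 33 34 30 36 32 33 38 42 35 35 33 34 32
 42 45 46 48 46 45]
220 [38 35 34 33 41 42 35 39 36 38 39 30 38 36 38 33 33 34 37 32 33 35 41 48
 55 50 50 49 54 52]
```

>>> {"name": "jog_arm", "arguments": {
  "rows": [
    {"travel":[0.13,-0.02,0],"twist":-1.5},
    {"travel":[0.13,-0.02,0.8],"twist":-1.5},
    {"travel":[0.13,-0.02,1.6],"twist":-1.5},
    {"travel":[0.13,-0.02,1.6],"twist":-1.5}
  ]
}}

```text
clock: 22.3
tcp_pos: [0.5796, -0.2306, 0.3242]
eef_rot: [[-0.605, 0.796, -0.002], [0.796, 0.605, 0.001], [0.002, -0.001, -1.0]]
ft_force: [0.0, 0.8, -1.4]
finger_gap: 0.0153
gripper_force: 58.9
```

```bash
python3 -c "
from h import *
prof(range(200,216,3))"
```

```text
t 22.35 tcp [ 0.5797 -0.2308  0.3248] yaw 37.25 -> travel [ 53.42 -32.15  32.58] twist None
px 95 col,row [252.5368 209.5579] world [ 0.5721 -0.23  ] size [5.1558 8.5012] dir 127.0 tool mm [ 4.6419 -5.2912]
px 94 col,row [268.5   209.617] world [ 0.5814 -0.2228] size [5.1556 8.4933] dir 127.5 tool mm [4.6528 6.4561]
[ 0.0494  0.8083 -1.3958] [ 0.029   0.0516 -0.0511]
expected tip edge px [259.6984 204.3478]
200 [160 157 157 157 156 149 146 134 132 133 136 138 140 145 147 148 144 140
 136 133 130 130 131 136 159 165 166 168 171 168]
203 [161 158 154 129  91  81  85  95  96 100 118 148 157 158 157 159 159 160
 147 124 116 114 108 111 106 118 177 224 225 220]
206 [162 143 114  72  50  46  46  48  46  46  58 112 141 136 127 131 131 146
 123  73  57  57  60  56  56  58  75 152 220 238]
209 [152 149 120  74  46  46  45  45  46  45  59 113 142 141 135 136 136 146
 120  78  62  64  67  62  64  66  86 175 223 234]
212 [161 157 127  71  49  46  49  50  45  46  57 114 173 227 239 241 238 200
 124  79  66  68  67  66  58  68  98 212 236 239]
215 [ 92  92  70  46  40  39  36  36  34  37  42  62  86 104 133 145 148 119
  71  49  46  42  42  43  43  46  61 122 144 144]
```

Centred. Inserting.

>>> {"name": "jog_arm", "arguments": {
  "rows": [
    {"travel":[0,0,0.2],"twist":0},
    {"travel":[0,0,0.4],"twist":0},
    {"travel":[0,0,0.6],"twist":0},
    {"travel":[0,0,0.8],"twist":0},
    {"travel":[0,0,0.9],"twist":0},
    {"travel":[0,0,0.9],"twist":0}
  ]
}}

```text
clock: 22.95
tcp_pos: [0.58, -0.231, 0.3165]
eef_rot: [[-0.605, 0.796, -0.0], [0.796, 0.605, 0.0], [0.0, -0.0, -1.0]]
ft_force: [-0.3, -0.4, -2.0]
finger_gap: 0.0158
gripper_force: 58.9
```

>>> {"name": "jog_arm", "arguments": {
  "rows": [
    {"travel":[0,0,0],"twist":8},
    {"travel":[0,0,0],"twist":16},
    {"travel":[0,0,0],"twist":24},
    {"travel":[0,0,0],"twist":32},
    {"travel":[0,0,0],"twist":40},
    {"travel":[0,0,0],"twist":40}
  ]
}}

```text
clock: 23.55
tcp_pos: [0.5799, -0.231, 0.3167]
eef_rot: [[0.05, 0.999, -0.001], [0.999, -0.05, -0.001], [-0.001, -0.001, -1.0]]
ft_force: [-1.1, -0.1, 0.4]
finger_gap: 0.0153
gripper_force: 59.2
```

```bash
python3 -c "
from h import *
w,s=lugs();print(s['ft_force'],s['wrist_torque'],s['qpos'])"
```

```text
t 23.6 tcp [ 0.5799 -0.231   0.3167] yaw -2.57 -> travel [ 20.49 -58.95  31.69] twist None
px 95 col,row [267.4632 210.5895] world [ 0.5859 -0.2245] size [5.7092 8.8689] dir 96.3 tool mm [6.9346 5.7801]
px 72 col,row [251.1528 211.1528] world [ 0.5744 -0.2242] size [5.9539 5.6605] dir 87.2 tool mm [ 6.6954 -5.7839]
[-1.1455 -0.0778  0.4016] [-0.0898  0.3005  0.0314] [-0.0161  0.645   0.535   1.7008 -0.3987  0.9066  0.6305]
```

>>> {"name": "jog_arm", "arguments": {
  "rows": [
    {"travel":[0,0,0.05],"twist":8},
    {"travel":[0,0,0.05],"twist":16},
    {"travel":[0,0,0.05],"twist":24},
    {"travel":[0,0,0.05],"twist":32},
    {"travel":[0,0,0.05],"twist":40},
    {"travel":[0,0,0.05],"twist":48},
    {"travel":[0,0,0.05],"twist":56},
    {"travel":[0,0,0.05],"twist":64},
    {"travel":[0,0,0.05],"twist":72},
    {"travel":[0,0,0.05],"twist":80}
  ]
}}

```text
clock: 24.6
tcp_pos: [0.58, -0.2313, 0.3166]
eef_rot: [[0.992, 0.125, 0.0], [0.125, -0.992, -0.0], [0.0, 0.0, -1.0]]
ft_force: [-0.7, -1.2, 1.7]
finger_gap: 0.0155
gripper_force: 59.4
```

>>> {"name": "jog_arm", "arguments": {
  "rows": [
    {"travel":[0,0,0],"twist":5},
    {"travel":[0,0,0],"twist":10},
    {"travel":[0,0,0],"twist":13},
    {"travel":[0,0,0],"twist":13},
    {"travel":[0,0,0],"twist":13}
  ]
}}

```text
clock: 25.1
tcp_pos: [0.5801, -0.2312, 0.3165]
eef_rot: [[0.995, -0.096, 0.0], [-0.096, -0.995, -0.0], [0.0, 0.0, -1.0]]
ft_force: [-1.2, -1.1, 2.9]
finger_gap: 0.0155
gripper_force: 59.8
```

```bash
python3 -c "
from h import *
w,s=lugs();print(s['ft_force'],s['wrist_torque'],s['qpos'])"
```

```text
t 25.15 tcp [ 0.58   -0.2312  0.3165] yaw -95.54 -> travel [-59.97 -17.42  31.62] twist None
px 88 col,row [267.2045 210.    ] world [ 0.5887 -0.237 ] size [8.5558 5.7003] dir 0.7 tool mm [9.0992 4.86  ]
px 66 col,row [250.4091 212.4394] world [ 0.5878 -0.2248] size [6.355  5.2128] dir 84.6 tool mm [ 6.9925 -7.1145]
[-1.1869 -1.0759  2.9293] [-0.1712  0.3324  0.4629] [-0.2273  0.7999  0.9873  1.7082 -0.7552  1.0619 -0.6519]
```

>>> {"name": "jog_arm", "arguments": {
  "rows": [
    {"travel":[0,0,0],"twist":3},
    {"travel":[0,0,0],"twist":6},
    {"travel":[0,0,0],"twist":6},
    {"travel":[0,0,0],"twist":6}
  ]
}}

```text
clock: 25.55
tcp_pos: [0.5801, -0.2312, 0.3165]
eef_rot: [[0.98, -0.2, 0.0], [-0.2, -0.98, -0.0], [0.0, 0.0, -1.0]]
ft_force: [-0.6, -0.4, 4.7]
finger_gap: 0.015
gripper_force: 60.3
```

```bash
python3 -c "
from h import *
w,s=lugs();print(s['ft_force'],s['wrist_torque'])"
```

```text
t 25.6 tcp [ 0.5801 -0.2312  0.3165] yaw -101.56 -> travel [-61.47 -11.03  31.62] twist None
px 90 col,row [266.8444 209.8   ] world [ 0.5884 -0.2373] size [9.5725 5.6842] dir 0.5 tool mm [9.2834 4.2899]
px 57 col,row [250.0877 213.    ] world [ 0.588  -0.2249] size [5.3621 5.9674] dir 98.9 tool mm [ 6.4323 -7.7636]
[-0.5872 -0.4412  4.7012] [-0.2204  0.3007  0.8195]
```

>>> {"name": "jog_arm", "arguments": {
  "rows": [
    {"travel":[0,0,0],"twist":-7},
    {"travel":[0,0,0],"twist":-14},
    {"travel":[0,0,0],"twist":-16},
    {"travel":[0,0,-0.5],"twist":-16},
    {"travel":[0,0,-1.5],"twist":-16},
    {"travel":[0,0,-3],"twist":-16},
    {"travel":[0,0,-5],"twist":-16},
    {"travel":[0,0,-5.5],"twist":-16},
    {"travel":[0,0,-5.5],"twist":-16}
  ]
}}

```text
clock: 26.5
tcp_pos: [0.5801, -0.231, 0.3724]
eef_rot: [[0.997, 0.074, 0.002], [0.074, -0.997, -0.0], [0.002, 0.001, -1.0]]
ft_force: [0.3, -0.2, -1.6]
finger_gap: 0.0154
gripper_force: 59.0
```

```bash
python3 -c "
from h import *
w,s=lugs()
for m in comps(w,(14,120,90),(36,255,255),None,60): print(m.sum(),np.argwhere(m).mean(0)[::-1],rect(w,m,.092))
for d in spotter.outline_of('cover','wrist')[:1]:print('cover',d['p'],rect(w,d['region'],.076))
print(s['qpos'])
goto([.576,.1711,.37],80.3-180)"
```

```text
t 26.55 tcp [ 0.58   -0.2308  0.3714] yaw -85.74 -> travel [-56.14 -27.31  37.12] twist None
px 165 col,row [267.0364 200.9879] world [ 0.5793 -0.2377] size [25.3787  6.34  ] dir 4.5 tool mm [-1.7669  6.4032]
px 127 col,row [254.2677 199.2992] world [ 0.5803 -0.2257] size [19.3906  5.9651] dir 11.1 tool mm [ 0.1499 -5.4418]
2322 [244.6748  19.5831] (array([ 0.7194, -0.2084]), array([31.0225, 45.3447]), 4.317502975463867)
646 [317.5588 240.5697] (array([ 0.5418, -0.2883]), array([85.5706,  7.5741]), 12.305693626403809)
439 [344.4282 227.2938] (array([ 0.5602, -0.3107]), array([21.7817, 21.5977]), 4.280811786651611)
165 [267.0364 200.9879] (array([ 0.5793, -0.2377]), array([25.3787,  6.34  ]), 4.475888252258301)
127 [254.2677 199.2992] (array([ 0.5803, -0.2257]), array([19.3906,  5.9651]), 11.062108993530273)
cover 0.9 (array([ 0.5299, -0.2429]), array([74.24  , 89.2565]), 12.165316581726074)
[-0.2345  0.7269  0.9939  1.6443 -0.6607  1.1399 -0.5642]
t 26.6 tcp [ 0.5799 -0.2306  0.3708] yaw -85.74 -> travel [  2.6  -40.09   0.11] twist 13.96
```

Screw b stopped too, with the same torque signature and slot at about 12°. Returning the key in its original orientation.

>>> {"name": "jog_arm", "arguments": {
  "rows": [
    {"travel":[2.6,-40,0],"twist":-85},
    {"travel":[2.6,-40,0],"twist":-85},
    {"travel":[2.6,-40,0],"twist":-85},
    {"travel":[2.6,-40,0],"twist":-85},
    {"travel":[2.6,-40,0],"twist":-85},
    {"travel":[2.6,-40,0],"twist":-85},
    {"travel":[2.6,-40,0],"twist":-85},
    {"travel":[2.6,-40,0],"twist":-85},
    {"travel":[2.6,-40,0],"twist":-85},
    {"travel":[2.6,-40,0],"twist":-85}
  ]
}}

```text
clock: 27.6
tcp_pos: [0.5755, 0.1726, 0.3699]
eef_rot: [[0.003, 1.0, -0.002], [1.0, -0.003, -0.0], [-0.0, -0.002, -1.0]]
ft_force: [-0.7, -1.5, -1.3]
finger_gap: 0.0154
gripper_force: 59.1
```

>>> {"name": "jog_arm", "arguments": {
  "rows": [
    {"travel":[0,0,0],"twist":-81},
    {"travel":[0,0,0],"twist":-81},
    {"travel":[0,0,0],"twist":-81},
    {"travel":[0,0,0],"twist":-81},
    {"travel":[0,0,0],"twist":-81},
    {"travel":[0,0,0],"twist":-81},
    {"travel":[0,0,0],"twist":-81},
    {"travel":[0,0,0],"twist":-81},
    {"travel":[0,0,0],"twist":-81},
    {"travel":[0,0,0],"twist":-81}
  ]
}}

```text
clock: 28.6
tcp_pos: [0.5759, 0.1697, 0.3703]
eef_rot: [[-0.986, 0.164, -0.002], [0.164, 0.986, -0.0], [0.002, -0.001, -1.0]]
ft_force: [0.0, 0.3, -1.4]
finger_gap: 0.0154
gripper_force: 59.1
```

Run:
```python
from h import *
s=r.observe();goto([.576,.1711,.275],80.3,s)
w=get_image("wrist")
for d in spotter.outline_of("key_stand","wrist")[:1]:print(d["p"],rect(w,d["region"],.06))
R=np.array(s["eef_rot"]);T=np.array(s["tcp_pos"])
for n in("key_rest","key_tip","key"):
    for d in spotter.landmark_of(n,"wrist")[:1]:print(n,d["at"],d["p"],"tool mm",R.T@(d["at"]-T)*1000)
K=[proj(w,[T+R@[.009,0,z]]).ravel() for z in(.21,.22,.231)];print(K)
g=w["color"].astype(int)
for row in range(196,216,3):print(row,g[row,246:276,0])
```

```text
t 28.6 tcp [0.5759 0.1697 0.3703] yaw 80.57 -> travel [-0.01  0.15  9.53] twist 0.27
0.63 (array([0.5546, 0.1735]), array([ 64.4355, 109.8452]), 80.87812042236328)
key_rest [0.5748, 0.1694, 0.0617] 0.57 tool mm [  0.4761  -0.2778 308.5662]
key_tip [0.5717, 0.1719, 0.1404] 0.59 tool mm [  4.0768   1.6345 229.871 ]
key [0.5761, 0.1713, 0.1871] 0.55 tool mm [ -0.283    1.7358 183.1635]
[array([260.7975, 213.4807]), array([260.8003, 208.7093]), array([260.8031, 203.9684])]
196 [255 255 255 254 254 254 254 254 254 251 222 184 177 178 171 169 163 162
 159 163 167 172 190 245 254 255 255 255 255 255]
199 [255 255 255 254 254 254 254 254 254 250 216 173 168 171 175 180 182 187
 185 181 183 179 198 245 254 255 255 255 255 255]
202 [255 255 255 254 254 254 254 254 255 255 255 255 255 254 254 254 254 254
 254 254 254 254 254 254 255 255 255 255 255 255]
205 [255 255 255 254 254 254 254 254 255 255 255 255 255 239 202 192 214 254
 255 255 255 255 255 255 255 255 255 255 255 255]
208 [255 255 255 255 254 254 254 254 255 255 255 255 255 229 162 149 179 254
 255 255 255 255 255 255 255 255 255 255 255 255]
211 [255 255 255 255 254 254 254 254 254 255 255 255 255 240 190 185 200 252
 255 255 255 255 255 255 255 255 255 255 255 255]
214 [254 253 253 251 251 250 250 250 251 252 253 254 251 220 171 168 188 254
 255 255 255 255 255 255 255 255 255 255 255 255]
```

>>> {"name": "jog_arm", "arguments": {
  "rows": [
    {"travel":[0,0.15,0],"twist":0},
    {"travel":[0,0.15,3],"twist":0},
    {"travel":[0,0.15,6],"twist":0},
    {"travel":[0,0.15,7],"twist":0},
    {"travel":[0,0.15,8],"twist":0},
    {"travel":[0,0.15,9],"twist":0},
    {"travel":[0,0.15,9],"twist":0}
  ]
}}

```text
clock: 29.55
tcp_pos: [0.5763, 0.1713, 0.2806]
eef_rot: [[-0.986, 0.169, -0.001], [0.169, 0.986, -0.0], [0.001, -0.0, -1.0]]
ft_force: [-0.1, -0.7, -0.9]
finger_gap: 0.0152
gripper_force: 59.1
```

>>> {"name": "jog_arm", "arguments": {
  "rows": [
    {"travel":[0,0,1],"twist":0},
    {"travel":[0,0,2],"twist":0},
    {"travel":[0,0,3],"twist":0},
    {"travel":[0,0,3.2],"twist":0},
    {"travel":[0,0,3.3],"twist":0},
    {"travel":[0,0,3.3],"twist":0}
  ]
}}

```text
clock: 30.15
tcp_pos: [0.5765, 0.1713, 0.2482]
eef_rot: [[-0.986, 0.169, 0.0], [0.169, 0.986, -0.0], [-0.0, -0.0, -1.0]]
ft_force: [-1.6, 0.5, -0.9]
finger_gap: 0.0151
gripper_force: 59.1
```

>>> {"name": "jog_arm", "arguments": {
  "rows": [
    {"travel":[0,0,0.1],"twist":0},
    {"travel":[0,0,0.2],"twist":0},
    {"travel":[0,0,0.25],"twist":0},
    {"travel":[0,0,0.25],"twist":0}
  ]
}}

```text
clock: 30.55
tcp_pos: [0.5765, 0.1713, 0.246]
eef_rot: [[-0.986, 0.169, 0.0], [0.169, 0.986, 0.0], [-0.0, 0.0, -1.0]]
ft_force: [-2.4, -1.0, 2.7]
finger_gap: 0.0154
gripper_force: 59.6
```

>>> {"name": "jog_arm", "arguments": {
  "rows": [
    {"travel":[0,0,-0.1],"twist":0},
    {"travel":[0,0,-0.1],"twist":0},
    {"travel":[0,0,-0.1],"twist":0},
    {"travel":[0,0,-0.1],"twist":0},
    {"travel":[0,0,-3],"twist":0},
    {"travel":[0,0,-7],"twist":0},
    {"travel":[0,0,-11],"twist":0},
    {"travel":[0,0,-15],"twist":0},
    {"travel":[0,0,-15],"twist":0},
    {"travel":[0,0,-15],"twist":0}
  ],
  "gripper": 0.6
}}

```text
clock: 31.55
tcp_pos: [0.5764, 0.1713, 0.3964]
eef_rot: [[-0.986, 0.169, 0.002], [0.169, 0.986, 0.001], [-0.002, 0.001, -1.0]]
ft_force: [0.7, -0.1, -0.6]
finger_gap: 0.0511
gripper_force: 0.0
```

Run:
```python
from h import *
s=r.observe();print(s["finger_gap"]);goto([.645,.168,.40],90,s)
for c in("wrist","scene","top"):
    w=get_image(c)
    for n in("key","key_rest","key_stand","cover","screw_a"):
        print(c,n,[(np.round(d["at"],4),round(d["p"],2)) for d in spotter.landmark_of(n,c)[:2]])
    if c=="wrist":
        for m in comps(w,(0,150,60),(6,255,255))[:1]: print("red",m.sum(),rect(w,m,.112))
    else:
        for m in comps(w,(0,150,60),(6,255,255))+comps(w,(172,150,60),(180,255,255)): print("red",m.sum(),rect(w,m,.09))
        for d in spotter.outline_of("cover",c)[:1]:print("cover",d["p"],rect(w,d["region"],.076))
```

```text
0.0510792821825507
t 31.55 tcp [0.5764 0.1713 0.3964] yaw 80.27 -> travel [-6.82  0.84 -0.35] twist -9.73
wrist key [(array([0.5767, 0.1741, 0.06  ]), 0.83), (array([0.5554, 0.1763, 0.0023]), 0.25)]
wrist key_rest [(array([0.5729, 0.1705, 0.0589]), 0.88)]
wrist key_stand []
wrist cover []Traceback (most recent call last):
  File "<stdin>", line 6, in <module>
ValueError: it knows: brush, bushing, cover, driver, fill_home, hopper, key, key_rest, key_stand, key_tip, screw_cup, seat, spare_blade, tape_roll, toner_bottle
```

The key is back in the stand. Now a last check of cover and screws from above the hopper.

>>> {"name": "jog_arm", "arguments": {
  "rows": [
    {"travel":[1,-35,0],"twist":68},
    {"travel":[1,-35,0],"twist":68},
    {"travel":[1,-35,0],"twist":68},
    {"travel":[1,-35,0],"twist":68},
    {"travel":[1,-35,0],"twist":68},
    {"travel":[1,-35,0],"twist":68},
    {"travel":[1,-35,0],"twist":68},
    {"travel":[1,-35,0],"twist":68},
    {"travel":[1,-35,0],"twist":68},
    {"travel":[1,-35,0],"twist":68}
  ]
}}

```text
clock: 32.8
tcp_pos: [0.5077, -0.1709, 0.395]
eef_rot: [[-0.218, 0.976, -0.001], [0.976, 0.218, 0.001], [0.001, -0.001, -1.0]]
ft_force: [1.2, 0.7, 0.1]
finger_gap: 0.051
gripper_force: 0.0
```

>>> {"name": "jog_arm", "arguments": {
  "rows": [
    {"travel":[0,0,0],"twist":0},
    {"travel":[0,0,0],"twist":0},
    {"travel":[0,0,0],"twist":0}
  ]
}}

```text
clock: 33.1
tcp_pos: [0.5076, -0.1712, 0.3957]
eef_rot: [[-0.215, 0.977, 0.0], [0.977, 0.215, 0.0], [0.0, 0.0, -1.0]]
ft_force: [-0.4, 0.5, -0.2]
finger_gap: 0.0513
gripper_force: 0.0
```

Run:
```python
from h import *
goto([.505,-.17,.40],12.6); w=get_image("wrist")
for m in comps(w,(14,120,90),(36,255,255),None,60):
    c,wh,a=rect(w,m,.092)
    if abs(c[0]-.52)<.1 and -.33<c[1]<-.2: print(m.sum(),np.argwhere(m).mean(0)[::-1],c,wh,a)
for n in("cover","hopper"):
  for d in spotter.outline_of(n,"wrist")[:1]:print(n,d["p"],rect(w,d["region"],.076 if n=="cover" else .07))
for c in("scene","top"):
  w=get_image(c);print(c,"key",[(np.round(d["at"],4),round(d["p"],2)) for d in spotter.landmark_of("key",c)[:1]])
  for m in (comps(w,(0,150,60),(6,255,255),None,10)+comps(w,(172,150,60),(180,255,255),None,10))[:2]: print("red",m.sum(),rect(w,m,.09))
```

```text
t 33.1 tcp [ 0.5076 -0.1712  0.3957] yaw 12.41 -> travel [ 0.18 -0.23 -0.43] twist -0.19
522 [257.4751 292.1207] [ 0.5309 -0.2803] [84.8504  9.9707] 12.415767669677734
314 [270.3471 311.6401] [ 0.5491 -0.3039] [21.1115 26.1621] 12.470523834228516
158 [221.0316 254.3228] [ 0.4825 -0.2462] [17.6942 10.3491] 12.428656578063965
147 [295.8776 254.1837] [ 0.5591 -0.2294] [16.6134 10.3527] 12.426233291625977
cover 0.81 (array([ 0.5235, -0.2418]), array([80.3847, 89.4013]), 12.418183326721191)
hopper 0.71 (array([ 0.5119, -0.196 ]), array([150.1122, 321.516 ]), 12.166463851928711)
scene key [(array([0.5746, 0.1687, 0.0567]), 0.68)]
red 114 (array([0.5774, 0.1717]), array([29.8882, 64.4833]), 34.35728073120117)
top key [(array([0.5764, 0.1696, 0.0587]), 0.46)]
red 62 (array([0.5746, 0.1694]), array([18.625 , 31.2024]), 88.56192779541016)
```

```bash
python3 -c "
from bench import r
print(r.hand_in())"
```

```text
the job is handed in; nothing more can be done
None
```

The job is handed in: the final camera check showed the cover square over the opening against the stop strip, both screws turned to their stops with the tongues over the cover, and the key back upright in its stand; the hand-in call returned no verdict.

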